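Load the slide scanner

TASK

Push the slide tray that lies crooked on the slide scanner's loading shelf straight in under the low scan bridge until it is fully home against the stop inside; keep it flat on the shelf, without picking it up or tipping it. Then press the round start key on top of the bridge all the way down and let it come up again. Leave the other things on the bench where they are.

Things in the scene. Friction and masses are not known exactly. Their poses are not given: they have to be found in the camera images.
- scanner: White bench-top slide scanner, fixed, 220 mm (its x) by 400 mm (its y: -190 to 210 mm). Trays are pushed in along its +y. Origin: on the bench, below the front face of the scan bridge, on the slot's centre line. The scan bridge spans the full width over y 0 to 70 mm, top at z 78 mm; the optics housing behind it, y 70 to 210 mm, is 125 mm high.
- slot_mouth (a point): Centre of the slot's mouth, on the shelf surface under the bridge's front face (scanner 0, 0, 30 mm; same axes). The slot under the bridge is 96 mm wide and 16.5 mm high. Two lead-in strips, 10 mm high, stand on the shelf before its corners and flare the mouth at 30 degrees to the lane, from x +-48 mm at the bridge to x +-61 mm at y -22 mm.
- stop (a point): Foot of the rigid stop at the end of the slot, on the lane floor (scanner 0, 100, 30 mm; same axes).
- shelf_edge (a point): Middle of the front edge of the flat aluminium loading shelf, on its top (scanner 0, -190, 30 mm; same axes). The shelf is 30 mm above the bench, x -110 to 110 mm, y -190 to 0 mm, level with the slot's floor, open on three sides.
- tray: Flat grey slide tray with four glass smear slides fixed in it: 92 mm wide (x), 160 long (y), 12 thick, 150 to 310 g, corners rounded 8 mm. Origin: centre of underside. +y is the leading end. It starts on the shelf up to 22 mm off the slot's centre line and 0.25 rad crooked, and slides freely. Fully home, 60 mm of its tail stand out in front of the bridge.
- tray_front (a point): Middle of the tray's leading edge, on its underside (tray frame 0, 80, 0 mm).
- tray_tail (a point): Middle of the tray's tail edge, on its underside (tray frame 0, -80, 0 mm). The tail has fine finger ridges on top; at the start it overhangs the shelf's front edge by 20 to 40 mm, and pressing down on it there would tip the tray.
- start_key (a joint): Travel of the start key: 0 up, 0.005 m fully down, sprung back (about 4 N when fully down). The only key: a white round cap, 24 mm diameter, in a grey collar on top of the scan bridge.
- start_key_top (a point): Centre of the start key's top face; pressed straight down. It stands on the bridge at scanner x -80, y 35 mm.
- tube_rack: White tube rack, 66 x 200 mm, 86 mm high with its violet-capped blood tubes (one body); bystander. Origin: centre of underside.
- oil_bottle: Small amber bottle, 28 mm diameter, 62 mm high; bystander. Origin: centre of underside.
- stain_bottle: Amber bottle with white cap, 44 mm diameter, 88 mm high; bystander. Origin: centre of underside.
- slide_mailer: Flat white plastic slide box, 33 x 86 x 20 mm, on the bench; bystander. Origin: centre of underside.
- marker: Marker pen lying on the bench, 135 mm long, 12 mm thick, along its y; bystander. Origin: centre of underside.
- coverslip_box: Small carton, 62 x 62 x 28 mm; bystander. Origin: centre of underside.
- cell_counter: Black tally counter with keys, 85 x 150 x 21 mm; bystander. Origin: centre of underside.
Not all that is in view belongs to the job. There is more than one size of the tray; the one meant has the size given above.

How it is judged (in metres and radians):
On the way, in this order (a step that is already met when the one before it is completed fails the run):
1. the tray is fully home in the slot under the bridge, flat (y of tray_front in the frame of scanner above 0.097 m and x of tray_front in the frame of scanner between -0.006 and 0.006 m and angle between the y axis of tray and the y axis of scanner, either way round below 0.05 rad and z of tray in the frame of scanner between 0.027 and 0.033 m), for 0.2 s.
2. the start key is pressed down (value of joint start_key above 0.004 m), for 0.04 s.
At the end, for the whole second after the job is handed in: The tray lies flat and still under the bridge, its leading edge within 3 mm of the stop, within 6 mm of the lane's centre and square to it within 0.05 rad; the start key has been pressed at least 4 mm after that and is up again (all of step 1 and angle between tray's own z axis and vertical below 0.03 rad and linear speed of tray below 0.01 m/s and value of joint start_key below 0.0015 m); the robot touches nothing.
It fails at once if the tray is lifted more than 6 mm off the shelf (z of tray in the frame of scanner above 0.036 m).
It fails at once if the tray is tipped more than 0.07 rad (angle between tray's own z axis and vertical above 0.07 rad).
It fails at once if the start key is pressed before the tray is home (value of joint start_key above 0.003 m and y of tray_front in the frame of scanner below 0.095 m).
It fails at once if another thing on the bench is moved more than 20 mm (distance of any of tube_rack, oil_bottle, stain_bottle, slide_mailer, marker, coverslip_box, cell_counter from where it was at the start of the episode above 0.02 m).
It also fails if it takes over 72 s, if anything falls off the work surface, if the arm or the gripper's body presses on something with over 40 N, if the wrist force passes 120 N, or if a joint passes its speed limit or range.

ROBOT

A 7-joint arm with a two-finger parallel gripper is mounted at the origin on the work surface. World frame = base frame: x ahead of the robot, y to its left, z up, the work surface at z = 0. Lengths are in mm, angles in rad, forces in N, time in s.
With the tool pointing down it reaches from about 350 to 900 mm from the base axis. Payload 8.1 kg.
Tool frame: the origin (TCP) lies midway between the tips of the shut fingers; the grasp point (between the pads) lies 19 mm behind it; z points along the fingers, y is the direction in which the jaws open and shut (so a half turn about z gives the same grasp; the last joint's range is limited). The gripper opens to 85 mm and grips with 20 to 120 N. Pads are 22 mm wide; open, the fingers measure 114 mm over their backs; the gripper's body (76 mm by 85 mm) begins 54 mm behind the grasp point. The pads swing forward as they close: fully open they stand 13 mm farther back than shut.
Start: joints at [1.004, 0.434, 0.025, 1.573, -0.012, 1.134, -0.075], TCP at [279.574, -558.999, 231.323] pointing down, gripper open.
Joint ranges: [-2.62, 2.62], [-0.44, 2.09], [-1.27, 1.32], [0.08, 2.57], [-1.32, 4.46], [0.12, 2], [-2.74, 2.74]. Speed limits (rad/s): [2.22, 2.22, 3.01, 3.01, 3.14, 3.14, 3.14].

INTERFACE

Orientations are given as a unit quaternion [x, y, z, w].
In Python, from workcell import sensors, eyes, env gives the robot as it stands. The module is installed in compiled form; this text tells all that it offers.
- The arm moves only by the tool apply_moves, never from a script. Its argument "targets" is a list of rows, each an object of numbers: "dx", "dy", "dz": the shift along the tool's x, y, z in m; "ax", "ay", "az": the turn, a rotation vector about the tool's x, y, z in degrees; "gripper": the closure, from 0 (fully open) to 1 (shut). In form: [{"dx": .., "dy": .., "dz": .., "ax": .., "ay": .., "az": .., "gripper": ..}, ...]. A call has 1 to 5 rows; each row shifts and turns the commanded pose from where the row before left it, along the tool's axes as they then stand; what a row does not reach is not made up. A row lasts 1/12 s, in which the tool goes at most 41.7 mm and 7.16 degrees, less where a joint would pass 70% of its speed; a pose out of reach is approached as far as the arm can. A call is refused whole if a number of a shift passes 0.0417 or a number of a turn 7.16, either way. A call with a gripper value outside its range is refused whole. The fingers move at their own pace and stop on an object; "force" is the grip in N (left out, the last holds). Time passes only in rows, so rows that do not move let the fingers close. It gives the time, the measured TCP pose, the force and the opening at its end, in the units of the state.
- sensors.observe(): the state, without advancing time (a new reading comes with each control period).
- eyes.capture(name): name is "side" or "top"; returns a dict with "image" (420x560x3 uint8, red, green, blue), "intrinsics" (3x3 intrinsics, pixels), "cam_to_world" (4x4, takes a point from camera to world coordinates). Camera axes: x right, y down, z forward; pixel columns grow to the right and rows downward; lengths in mm; the calibration is good to about 2 mm. A picture is of the moment at which its call begins. There is no depth.
- env.job_done(): hands the job in, once; it reports no verdict.
The state is a dict: "time": time; "joint_pos": joint angles; "joint_vel": joint speeds; "joint_torque": joint torques, N m; "position": TCP position; "tool_rot": TCP orientation; "force": force on the tool from outside, world axes, zero at the start; "ft_torque": the same for the moment, N m; "grip_width": opening from 0.0 (shut) to 1.0 (fully open).
Only numpy, scipy, OpenCV 4.12 (cv2) and the standard library are available. Lean on these libraries where they do the work, as an engineer would, in place of code of your own. Each camera call takes 0.05 s, during which the arm holds its last target.

## Working session

There is one attempt and no reset: what is moved stays moved. The work goes in short steps, Python scripts to look and compute and a tool call to move; the robot and the scene stay as the last step left them, time stands still between calls to the robot, and variables do not carry over. Pictures are saved under pics/ and viewed, and the job is handed in when it is done.

Besides the shell and the picture viewer there is one more tool, called after "Emit:" as name(argument=value, ...) on one line, values as JSON. apply_moves: Moves the arm, as the interface text tells. Its arguments: {"type":"object","properties":{"targets":{"type":"array"},"force":{"type":"number"}},"required":["targets"]}

```bash
mkdir -p pics
cat > h.py <<'E'
import numpy as np, cv2
from workcell import sensors, eyes, env
def snap(n,tag):
    c=eyes.capture(n); cv2.imwrite(f'pics/{tag}.png',c['image'][:,:,::-1]); np.savez(f'pics/{tag}.npz',K=c['intrinsics'],T=c['cam_to_world'],im=c['image']); return c
def ray(tag,u,v,z):
    d=np.load(f'pics/{tag}.npz'); r=d['T'][:3,:3]@np.linalg.inv(d['K'])@np.array([u,v,1.]); o=d['T'][:3,3]; return o+r*(z-o[2])/r[2]
def proj(tag,p):
    d=np.load(f'pics/{tag}.npz'); q=d['K']@(d['T'][:3,:3].T@(np.array(p,float)-d['T'][:3,3])); return q[:2]/q[2]
E
python3 - <<'E'
from h import *
for n in('top','side'):
    c=snap(n,n+'0'); print(c['cam_to_world'].round(2),c['intrinsics'])
s=sensors.observe(); print(s)
E
```

```text
[[-2.0000e-02 -9.9000e-01  1.6000e-01  3.1061e+02]
 [-1.0000e+00  2.0000e-02  0.0000e+00 -1.3110e+01]
 [-0.0000e+00 -1.6000e-01 -9.9000e-01  1.2194e+03]
 [ 0.0000e+00  0.0000e+00  0.0000e+00  1.0000e+00]] [[420.95601986   0.         273.49954816]
 [  0.         420.95601986 208.97087323]
 [  0.           0.           1.        ]]
[[-6.8000e-01 -3.7000e-01  6.4000e-01 -4.4280e+02]
 [-7.4000e-01  3.3000e-01 -5.9000e-01  8.5650e+02]
 [ 1.0000e-02 -8.7000e-01 -5.0000e-01  8.1649e+02]
 [ 0.0000e+00  0.0000e+00  0.0000e+00  1.0000e+00]] [[465.14420365   0.         280.24460265]
 [  0.         465.14420365 213.26439414]
 [  0.           0.           1.        ]]
{'time': 0.1, 'joint_pos': array([ 1.0044096 ,  0.43512148,  0.02499409,  1.57401397, -0.01159743,
        1.13399829, -0.07513841]), 'joint_vel': array([ 0.00066186, -0.00237858,  0.00043375, -0.00151051,  0.00140276,
        0.00052929,  0.00051469]), 'joint_torque': array([ 3.97328185e-03, -6.71760249e+01,  1.02881413e+00, -3.16901350e+01,
        1.59297371e-02,  7.20589596e-03, -2.77882191e-05]), 'position': array([ 279.32389023, -558.60010797,  230.62141792]), 'tool_rot': array([ 9.73247177e-01,  2.29759540e-01, -2.26578634e-04, -6.60239742e-04]), 'force': array([ 0.33276922, -0.73373269,  0.03330294]), 'ft_torque': array([ 0.05427699,  0.02559909, -0.01239643]), 'grip_width': 1.005493064736824}
```

View pics/top0.png

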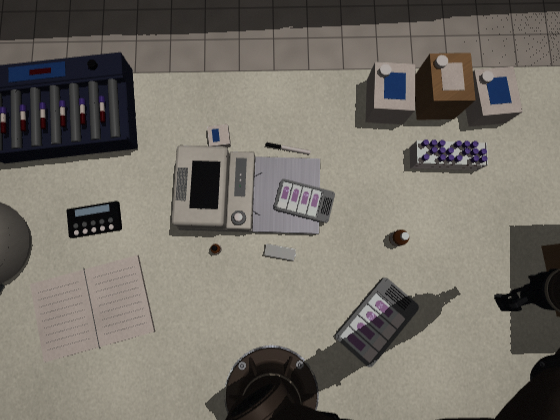

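View pics/side0.png

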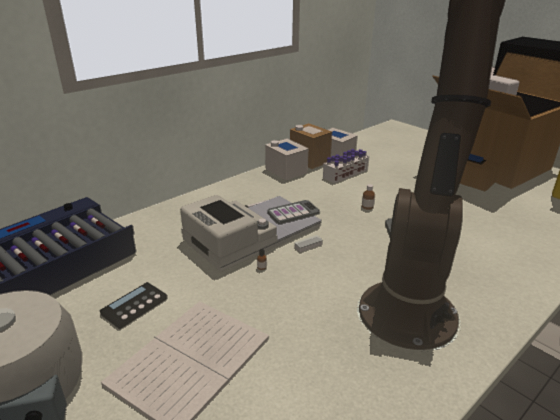

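Run:
```python
from h import *
im=np.load('pics/top0.npz')['im'][:,:,::-1]
cv2.imwrite('pics/c1.png',cv2.resize(im[135:260,160:345],None,fx=4.3,fy=4.3,interpolation=cv2.INTER_CUBIC))
```

```text
(no output)
```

View pics/c1.png

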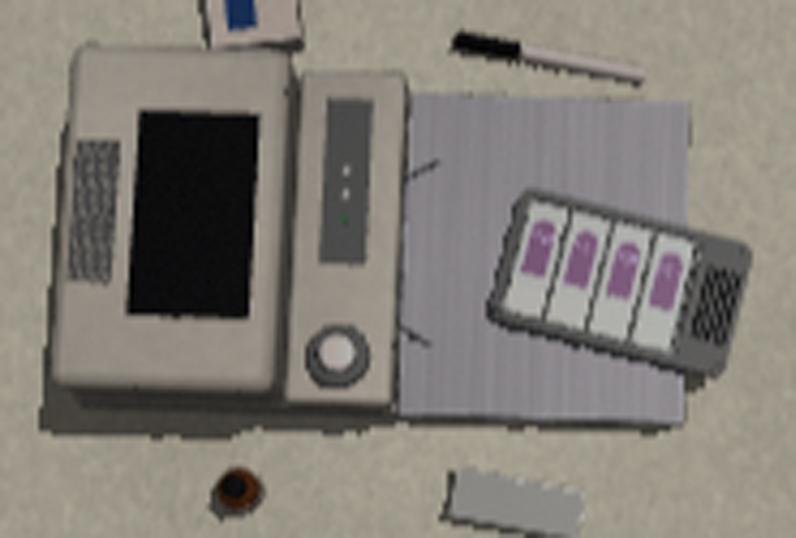

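```bash
cat > fit.py <<'E'
from h import *
from scipy.optimize import least_squares
f=4.3
def P(x,y): return ((x+.5)/f-.5+160,(y+.5)/f-.5+135)
S=[((408,75),(110,0,78)),((393,403),(-110,0,78)),((690,102),(110,-190,30)),((685,418),(-110,-190,30)),((337,350),(-80,35,86)),((403,415),(-110,0,30)),((75,45),(110,210,122)),((54,385),(-110,210,122))]
def w(p,q):
    c,s=np.cos(p[2]),np.sin(p[2]); return (p[0]+c*q[0]-s*q[1],p[1]+s*q[0]+c*q[1],q[2])
def res(p): return np.concatenate([proj('top0',w(p,q))-P(*a) for a,q in S])
r=least_squares(res,[600,100,0],loss='soft_l1'); print('scanner',r.x.round(4)); print(r.fun.reshape(-1,2).round(2))
sc=r.x
# tray, corner points (rounded 8mm: 45deg point inset 2.34mm)
k=2.34
T=[((519,190),(46-k,80-k,42)),((489,315),(-46+k,80-k,42)),((750,248),(46-k,-80+k,42)),((720,374),(-46+k,-80+k,42))]
def res2(p): return np.concatenate([proj('top0',w(p,q))-P(*a) for a,q in T])
r=least_squares(res2,[600,-50,-.2]); print('tray',r.x.round(4)); print(r.fun.reshape(-1,2).round(2))
c,s=np.cos(sc[2]),np.sin(sc[2]); d=r.x[:2]-sc[:2]; print('tray in scanner',c*d[0]+s*d[1],-s*d[0]+c*d[1],r.x[2]-sc[2])
for n,q in dict(key=(-80,35,85),tail=(0,-80,42)).items(): print(n,w(sc if n=='key' else r.x,q))
im=np.load('pics/top0.npz')['im'][:,:,::-1][135:260,160:345]; im=cv2.resize(im,None,fx=f,fy=f,interpolation=cv2.INTER_CUBIC)
def dr(p,pts,col):
    a=np.array([proj('top0',w(p,q)) for q in pts]); a=((a-[160,135]+.5)*f-.5).round().astype(int); cv2.polylines(im,[a],True,col,1)
dr(sc,[(110,0,78),(-110,0,78),(-110,70,78),(110,70,78)],(0,255,0)); dr(sc,[(110,0,30),(-110,0,30),(-110,-190,30),(110,-190,30)],(255,0,0))
dr(sc,[(48,0,30),(48,0,40),(61,-22,40),(61,-22,30)],(0,0,255));dr(sc,[(-48,0,30),(-48,0,40),(-61,-22,40),(-61,-22,30)],(0,0,255))
dr(r.x,[(46,80,42),(-46,80,42),(-46,-80,42),(46,-80,42)],(0,255,255))
cv2.imwrite('pics/c2.png',im)
E
python3 fit.py
```

```text
scanner [ 5.552945e+02  4.262270e+01 -4.610000e-02]
[[ 0.05 -1.03]
 [ 0.6   0.44]
 [ 0.23 -0.63]
 [ 0.54  0.84]
 [ 1.02  1.1 ]
 [-0.81 -0.38]
 [-0.61 -1.  ]
 [-1.31  0.39]]
tray [ 5.292971e+02 -9.905260e+01 -2.676000e-01]
[[ 0.61  0.15]
 [ 0.04  0.17]
 [-0.32 -0.21]
 [-0.32 -0.1 ]]
tray in scanner -19.434813625284633 -142.72361799238988 -0.2214480663186823
key (np.float64(476.9941238326266), np.float64(81.27552960584902), 85)
tail (np.float64(508.14437972751614), np.float64(-176.20543265068267), 42)
```

View pics/c2.png

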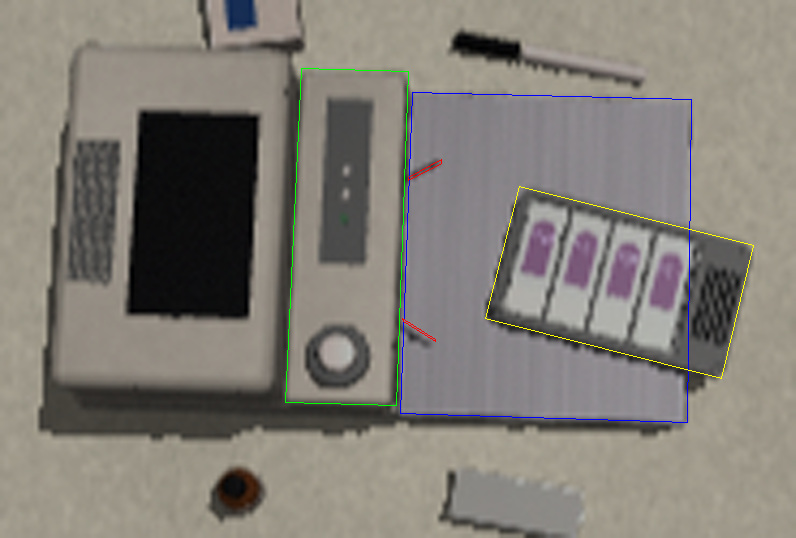

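```bash
cat >> h.py <<'E'
from scipy.spatial.transform import Rotation as R
SC=np.array([555.3,42.6,-0.0461])
def s2w(x,y):
    c,s=np.cos(SC[2]),np.sin(SC[2]); return np.array([SC[0]+c*x-s*y,SC[1]+s*x+c*y])
def w2s(p):
    c,s=np.cos(SC[2]),np.sin(SC[2]); d=np.array(p[:2])-SC[:2]; return np.array([c*d[0]+s*d[1],-s*d[0]+c*d[1]])
def st():
    s=sensors.observe(); r=R.from_quat(s['tool_rot']); M=r.as_matrix()
    print('t',round(s['time'],2),'pos',s['position'].round(1),'scn',w2s(s['position']).round(1),'F',s['force'].round(1),'w',round(s['grip_width'],3),'j',s['joint_pos'].round(2))
    return s,r
def go(x,y,z,yaw=None):
    """scanner-frame target, yaw of jaws(y) relative to scanner -x... prints tool deltas"""
    s,r=st(); p=np.r_[s2w(x,y),z]; d=r.inv().apply(p-s['position'])
    print('tool delta mm',d.round(1))
    # desired: tool y along scanner +x, z down, plus yaw
    a=SC[2]+(yaw or 0); yv=np.array([np.cos(a),np.sin(a),0]); zv=np.array([0,0,-1.]); D=R.from_matrix(np.c_[np.cross(yv,zv),yv,zv])
    print('rotvec deg',np.degrees((r.inv()*D).as_rotvec()).round(2)); print('delta after rot',D.inv().apply(p-s['position']).round(1))
E
python3 - <<'E'
from h import *
go(-110,-153,150)
E
```

```text
t 0.1 pos [ 279.3 -558.6  230.6] scn [-248.  -613.3] F [ 0.3 -0.7  0. ] w 1.005 j [ 1.    0.44  0.02  1.57 -0.01  1.13 -0.08]
tool delta mm [ 345.  -334.3   81. ]
rotvec deg [-8.000e-02 -4.000e-02 -6.079e+01]
delta after rot [460.3 138.   80.6]
```

Emit:
apply_moves(targets=[{"az":-7.1,"gripper":1},{"az":-7.1,"gripper":1},{"az":-7.1,"gripper":1},{"az":-7.1,"gripper":1},{"az":-7.1,"gripper":1}], force=30)

```text
invalid input
```

Emit:
apply_moves(targets=[{"az":-7.1,"gripper":1},{"az":-7.1,"gripper":1},{"az":-7.1,"gripper":1},{"az":-4,"gripper":1},{"gripper":1}])

```text
invalid input
```

Emit:
apply_moves(targets=[{"dx":0.035,"dy":0.014},{"dx":0.035,"dy":0.014},{"dx":0.035,"dy":0.014},{"dx":0.035,"dy":0.014},{"dx":0.035,"dy":0.014}])

```text
invalid input
```

```bash
python3 -c "
from h import *
go(-110,-153,150)"
```

```text
t 0.1 pos [ 279.3 -558.6  230.6] scn [-248.  -613.3] F [ 0.3 -0.7  0. ] w 1.005 j [ 1.    0.44  0.02  1.57 -0.01  1.13 -0.08]
tool delta mm [ 345.  -334.3   81. ]
rotvec deg [-8.000e-02 -4.000e-02 -6.079e+01]
delta after rot [460.3 138.   80.6]
```

Probably every field is required in each row.

Emit:
apply_moves(targets=[{"dx":0,"dy":0,"dz":0,"ax":0,"ay":0,"az":-7.1,"gripper":1},{"dx":0,"dy":0,"dz":0,"ax":0,"ay":0,"az":-7.1,"gripper":1},{"dx":0,"dy":0,"dz":0,"ax":0,"ay":0,"az":-7.1,"gripper":1},{"dx":0,"dy":0,"dz":0,"ax":0,"ay":0,"az":-7.1,"gripper":1},{"dx":0,"dy":0,"dz":0,"ax":0,"ay":0,"az":-7.1,"gripper":1}], force=30)

```text
time: 0.52
position: [279.4, -558.7, 230.9]
tool_rot: [0.855, 0.518, -0.0, -0.0]
force: [0.1, 0.4, 0.5]
grip_width: 0.294
```

Emit:
apply_moves(targets=[{"dx":0,"dy":0,"dz":0,"ax":0,"ay":0,"az":-7.1,"gripper":1},{"dx":0,"dy":0,"dz":0,"ax":0,"ay":0,"az":-7.1,"gripper":1},{"dx":0,"dy":0,"dz":0,"ax":0,"ay":0,"az":-7.1,"gripper":1},{"dx":0,"dy":0,"dz":0,"ax":0,"ay":0,"az":-4,"gripper":1},{"dx":0,"dy":0,"dz":0,"ax":0,"ay":0,"az":0,"gripper":1}])

```text
time: 0.93
position: [279.2, -558.8, 230.8]
tool_rot: [0.722, 0.692, 0.0, -0.0]
force: [-0.2, 0.1, -0.3]
grip_width: -0.002
```

Emit:
apply_moves(targets=[{"dx":0.035,"dy":0.01,"dz":0,"ax":0,"ay":0,"az":0,"gripper":1},{"dx":0.035,"dy":0.01,"dz":0,"ax":0,"ay":0,"az":0,"gripper":1},{"dx":0.035,"dy":0.01,"dz":0,"ax":0,"ay":0,"az":0,"gripper":1},{"dx":0.035,"dy":0.01,"dz":0,"ax":0,"ay":0,"az":0,"gripper":1},{"dx":0.035,"dy":0.01,"dz":0,"ax":0,"ay":0,"az":0,"gripper":1}])

```text
time: 1.35
position: [337.7, -384.8, 231.2]
tool_rot: [0.724, 0.689, 0.0, -0.0]
force: [1.0, 0.2, 0.5]
grip_width: 0.003
```

Emit:
apply_moves(targets=[{"dx":0.035,"dy":0.01,"dz":0,"ax":0,"ay":0,"az":0,"gripper":1},{"dx":0.035,"dy":0.01,"dz":0,"ax":0,"ay":0,"az":0,"gripper":1},{"dx":0.035,"dy":0.01,"dz":0,"ax":0,"ay":0,"az":0,"gripper":1},{"dx":0.035,"dy":0.01,"dz":0,"ax":0,"ay":0,"az":0,"gripper":1},{"dx":0.035,"dy":0.01,"dz":0,"ax":0,"ay":0,"az":0,"gripper":1}])

```text
time: 1.77
position: [395.6, -212.2, 231.3]
tool_rot: [0.724, 0.689, -0.0, 0.0]
force: [1.4, -0.5, -0.5]
grip_width: -0.003
```

```bash
python3 -c "
from h import *
go(-110,-153,60)"
```

```text
t 1.77 pos [ 395.6 -212.2  231.3] scn [-147.8 -261.9] F [ 1.4 -0.5 -0.5] w -0.003 j [ 0.73  0.18 -0.41  1.95  0.08  1.02  0.24]
tool delta mm [109.1  37.5 171.3]
rotvec deg [-0.    0.01 -0.18]
delta after rot [108.9  37.8 171.3]
```

Emit:
apply_moves(targets=[{"dx":0.0365,"dy":0.0125,"dz":0.02,"ax":0,"ay":0,"az":-0.2,"gripper":1},{"dx":0.036,"dy":0.0125,"dz":0.03,"ax":0,"ay":0,"az":0,"gripper":1},{"dx":0.036,"dy":0.0125,"dz":0.03,"ax":0,"ay":0,"az":0,"gripper":1},{"dx":0,"dy":0,"dz":0.03,"ax":0,"ay":0,"az":0,"gripper":1},{"dx":0,"dy":0,"dz":0.03,"ax":0,"ay":0,"az":0,"gripper":1}])

```text
time: 2.18
position: [434.2, -116.4, 99.8]
tool_rot: [0.722, 0.692, 0.001, 0.0]
force: [0.6, -1.0, -0.2]
grip_width: 0.002
```

```bash
python3 -c "
from h import *
go(-110,-153,36)
snap('side','s1');snap('top','t1')
for t,b in(('s1',(180,300,150,350)),('t1',(120,260,160,360))):
    im=np.load(f'pics/{t}.npz')['im'][b[0]:b[1],b[2]:b[3],::-1]; cv2.imwrite(f'pics/{t}c.png',cv2.resize(im,None,fx=4,fy=4,interpolation=cv2.INTER_CUBIC))
"
```

```text
t 2.18 pos [ 434.2 -116.4   99.8] scn [-113.6 -164.4] F [ 0.6 -1.  -0.2] w 0.002 j [ 0.49  0.36 -0.44  2.11  0.23  0.71 -0.14]
tool delta mm [11.3  3.6 63.8]
rotvec deg [ 0.1  -0.04  0.27]
delta after rot [11.4  3.6 63.8]
```

View pics/s1c.png

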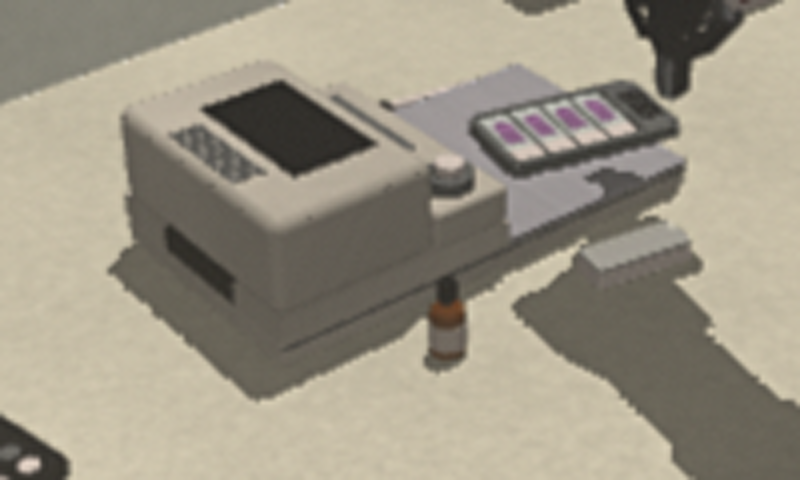

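View pics/t1c.png

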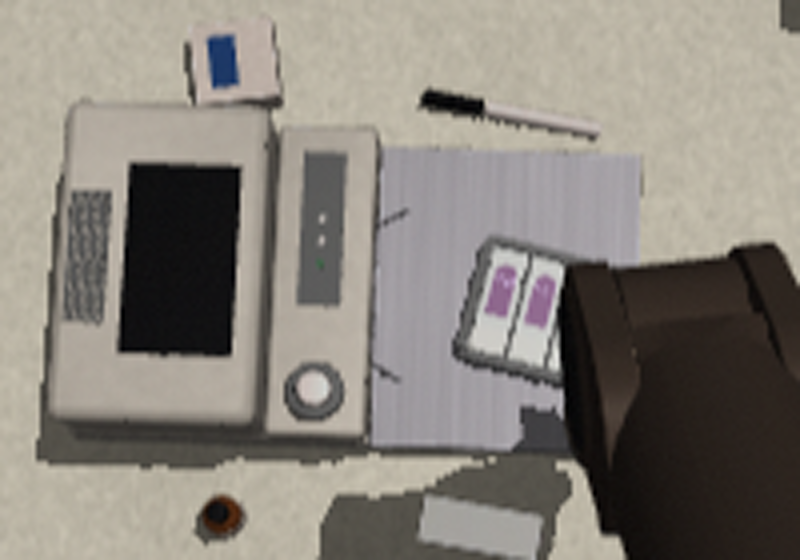

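Emit:
apply_moves(targets=[{"dx":0.005,"dy":0.002,"dz":0.025,"ax":0,"ay":0,"az":0,"gripper":1},{"dx":0.004,"dy":0,"dz":0.02,"ax":0,"ay":0,"az":0,"gripper":1},{"dx":0,"dy":0,"dz":0.01,"ax":0,"ay":0,"az":0,"gripper":1},{"dx":0,"dy":0,"dz":0,"ax":0,"ay":0,"az":0,"gripper":1}])

```text
time: 2.62
position: [434.9, -110.1, 45.1]
tool_rot: [0.722, 0.691, -0.001, -0.001]
force: [-0.4, 0.3, 0.7]
grip_width: -0.004
```

```bash
python3 -c "
from h import *
go(-110,-153,35)
snap('side','s2')
print(proj('s2',sensors.observe()['position']))
im=np.load('pics/s2.npz')['im'][180:300,220:370,::-1]; cv2.imwrite('pics/s2c.png',cv2.resize(im,None,fx=4,fy=4,interpolation=cv2.INTER_CUBIC))
"
```

```text
t 2.62 pos [ 434.9 -110.1   45.1] scn [-113.3 -158. ] F [-0.4  0.3  0.7] w -0.004 j [ 0.43  0.46 -0.39  2.16  0.31  0.58 -0.23]
tool delta mm [ 5.   3.3 10.1]
rotvec deg [-0.13  0.01  0.13]
delta after rot [ 5.   3.3 10.1]
[314.95328115 218.33043835]
```

View pics/s2c.png

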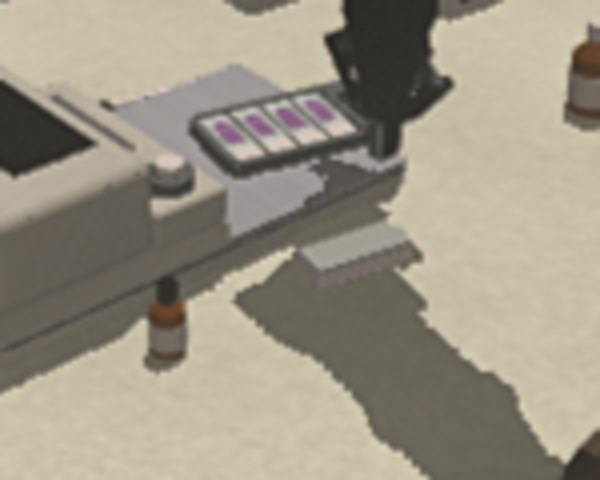

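Emit:
apply_moves(targets=[{"dx":0.005,"dy":0,"dz":0.009,"ax":0,"ay":0,"az":0,"gripper":1},{"dx":0,"dy":0.004,"dz":0,"ax":0,"ay":0,"az":0,"gripper":1},{"dx":0,"dy":0.006,"dz":0,"ax":0,"ay":0,"az":0,"gripper":1},{"dx":0,"dy":0.004,"dz":0,"ax":0,"ay":0,"az":0,"gripper":1}])

```text
time: 3.0
position: [451.2, -105.5, 37.3]
tool_rot: [0.722, 0.692, 0.0, 0.001]
force: [0.7, -0.1, -0.3]
grip_width: -0.001
```

Emit:
apply_moves(targets=[{"dx":0,"dy":0.004,"dz":0,"ax":0,"ay":0,"az":0,"gripper":1},{"dx":0,"dy":0.004,"dz":0,"ax":0,"ay":0,"az":0,"gripper":1},{"dx":0,"dy":0.003,"dz":0,"ax":0,"ay":0,"az":0,"gripper":1},{"dx":0,"dy":0,"dz":0,"ax":0,"ay":0,"az":0,"gripper":1}])

```text
time: 3.33
position: [461.7, -105.9, 36.7]
tool_rot: [0.722, 0.692, 0.0, 0.0]
force: [0.3, 0.5, 0.1]
grip_width: -0.002
```

```bash
python3 -c "
from h import *
go(-60.5,-153,35)
snap('side','s3')
im=np.load('pics/s3.npz')['im'][180:300,220:370,::-1]; cv2.imwrite('pics/s3c.png',cv2.resize(im,None,fx=4,fy=4,interpolation=cv2.INTER_CUBIC))
"
```

```text
t 3.33 pos [ 461.7 -105.9   36.7] scn [ -86.6 -152.6] F [0.3 0.5 0.1] w -0.002 j [ 0.4   0.5  -0.38  2.11  0.32  0.58 -0.25]
tool delta mm [-0.5 26.1  1.7]
rotvec deg [ 0.05 -0.    0.21]
delta after rot [-0.4 26.1  1.7]
```

View pics/s3c.png

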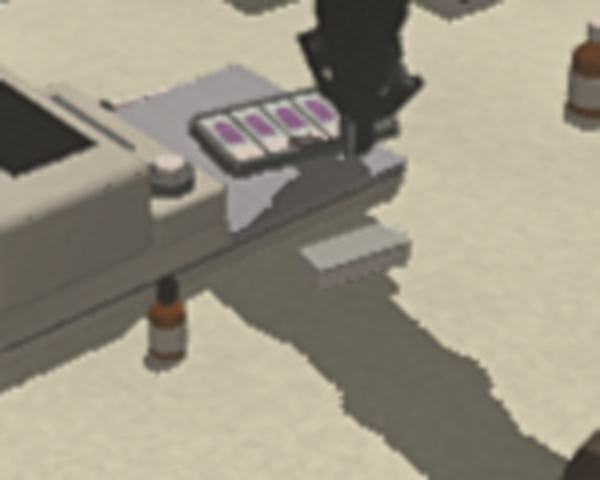

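Emit:
apply_moves(targets=[{"dx":0,"dy":0.003,"dz":0.001,"ax":0,"ay":0,"az":0,"gripper":1},{"dx":0,"dy":0.003,"dz":0,"ax":0,"ay":0,"az":0,"gripper":1},{"dx":0,"dy":0.003,"dz":0,"ax":0,"ay":0,"az":0,"gripper":1}])

```text
time: 3.63
position: [469.9, -106.2, 35.5]
tool_rot: [0.722, 0.692, -0.0, -0.0]
force: [-1.7, 0.1, 0.9]
grip_width: -0.002
```

Emit:
apply_moves(targets=[{"dx":0,"dy":0.003,"dz":0,"ax":0,"ay":0,"az":0,"gripper":1},{"dx":0,"dy":0.003,"dz":0,"ax":0,"ay":0,"az":0,"gripper":1},{"dx":0,"dy":0.003,"dz":0,"ax":0,"ay":0,"az":0,"gripper":1},{"dx":0,"dy":0,"dz":0,"ax":0,"ay":0,"az":0,"gripper":1}])

```text
time: 3.97
position: [478.2, -106.8, 35.6]
tool_rot: [0.722, 0.692, -0.001, -0.0]
force: [-4.3, -0.8, 4.5]
grip_width: -0.0
```

```bash
python3 -c "
from h import *
go(-60.5,-153,35)
snap('side','s4')
im=np.load('pics/s4.npz')['im'][180:300,220:370,::-1]; cv2.imwrite('pics/s4c.png',cv2.resize(im,None,fx=4,fy=4,interpolation=cv2.INTER_CUBIC))
"
```

```text
t 3.97 pos [ 478.2 -106.8   35.6] scn [ -70.1 -152.8] F [-4.3 -0.8  4.5] w -0.0 j [ 0.39  0.52 -0.37  2.07  0.32  0.61 -0.25]
tool delta mm [-0.2  9.6  0.6]
rotvec deg [-0.1   0.03  0.2 ]
delta after rot [-0.2  9.6  0.6]
```

View pics/s4c.png

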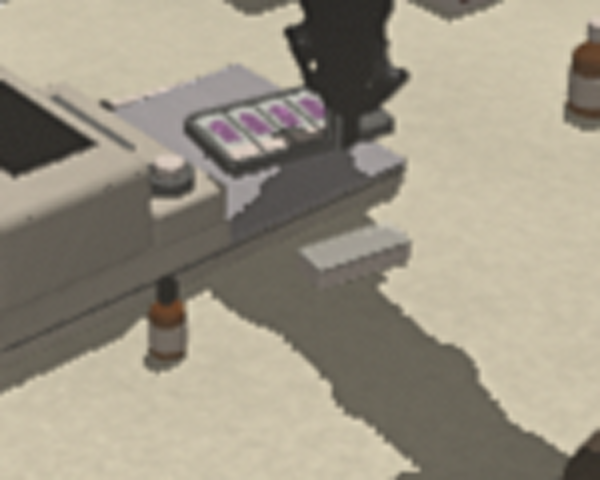

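Emit:
apply_moves(targets=[{"dx":0,"dy":0,"dz":-0.0015,"ax":0,"ay":0,"az":0,"gripper":1},{"dx":0,"dy":0.002,"dz":0,"ax":0,"ay":0,"az":0,"gripper":1},{"dx":0,"dy":0.002,"dz":0,"ax":0,"ay":0,"az":0,"gripper":1},{"dx":0,"dy":0,"dz":0,"ax":0,"ay":0,"az":0,"gripper":1}])

```text
time: 4.35
position: [483.5, -106.8, 37.1]
tool_rot: [0.722, 0.692, 0.0, 0.0]
force: [-0.5, 0.3, -0.1]
grip_width: 0.0
```

```bash
python3 -c "
from h import *
go(-60.5,-153,35)
snap('side','s5')
im=np.load('pics/s5.npz')['im'][190:270,250:350,::-1]; cv2.imwrite('pics/s5c.png',cv2.resize(im,None,fx=6,fy=6,interpolation=cv2.INTER_CUBIC))
"
```

```text
t 4.35 pos [ 483.5 -106.8   37.1] scn [ -64.9 -152.5] F [-0.5  0.3 -0.1] w 0.0 j [ 0.39  0.52 -0.37  2.06  0.32  0.61 -0.24]
tool delta mm [-0.5  4.4  2.1]
rotvec deg [ 0.04 -0.01  0.21]
delta after rot [-0.5  4.4  2.1]
```

View pics/s5c.png

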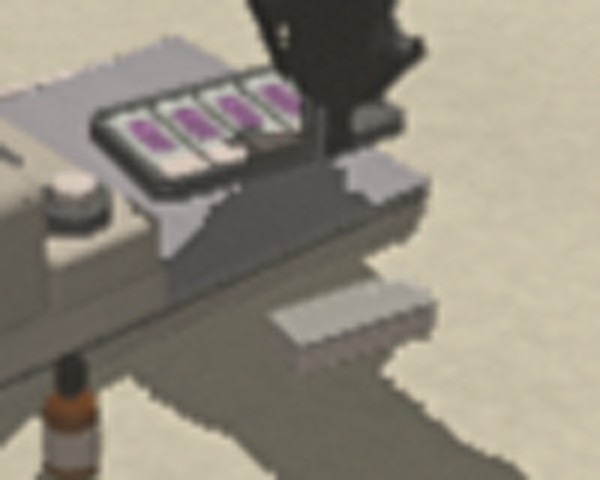

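Emit:
apply_moves(targets=[{"dx":0,"dy":-0.02,"dz":0,"ax":0,"ay":0,"az":0,"gripper":1},{"dx":-0.02,"dy":-0.02,"dz":-0.03,"ax":0,"ay":0,"az":0,"gripper":1},{"dx":-0.04,"dy":0,"dz":-0.03,"ax":0,"ay":0,"az":0,"gripper":1},{"dx":-0.04,"dy":0,"dz":-0.02,"ax":0,"ay":0,"az":0,"gripper":1},{"dx":-0.04,"dy":0,"dz":0,"ax":0,"ay":0,"az":0,"gripper":1}])

```text
time: 4.82
position: [439.6, -236.8, 114.7]
tool_rot: [0.721, 0.693, 0.001, 0.003]
force: [0.9, -0.3, -0.4]
grip_width: -0.002
```

```bash
cat >> h.py <<'E'
def crop(tag,b,f):
    im=np.load(f'pics/{tag}.npz')['im'][b[1]:b[3],b[0]:b[2],::-1]; cv2.imwrite(f'pics/{tag}c.png',cv2.resize(im,None,fx=f,fy=f,interpolation=cv2.INTER_CUBIC))
E
python3 -c "
from h import *
st()
snap('top','t6');crop('t6',(220,140,350,240),6)
snap('side','s6');crop('s6',(240,180,370,280),6)
"
```

```text
t 4.82 pos [ 439.6 -236.8  114.7] scn [-102.7 -284.5] F [ 0.9 -0.3 -0.4] w -0.002 j [ 0.71  0.41 -0.42  1.99  0.23  0.78  0.12]
```

View pics/t6c.png

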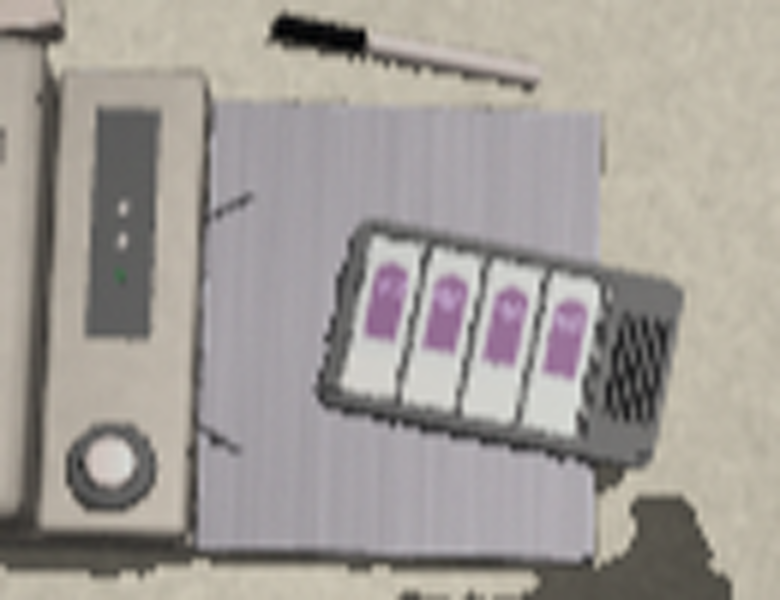

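View pics/s6c.png

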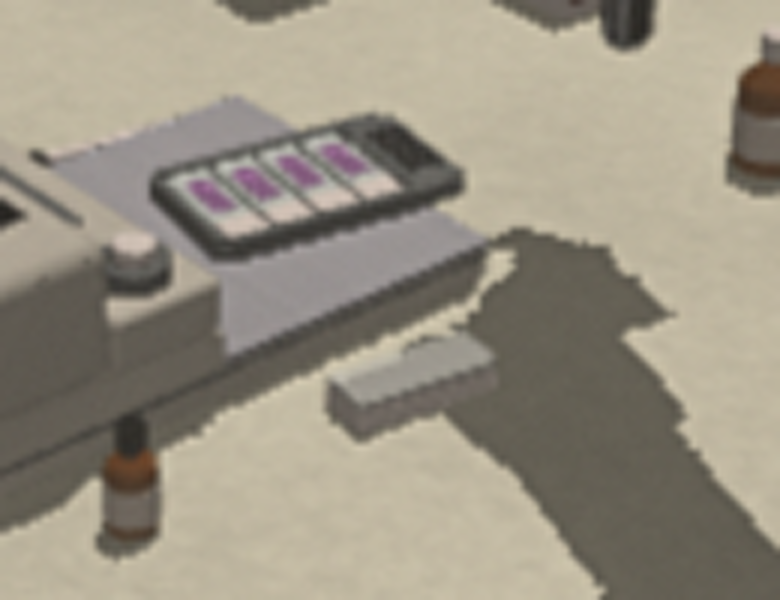

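```bash
cat >> h.py <<'E'
from scipy.optimize import least_squares
def tray(tag,org,f,pts,z=42,k=2.34):
    "pts order: (+x,front),(-x,front),(+x,tail),(-x,tail)"
    L=[(46-k,80-k),(-46+k,80-k),(46-k,-80+k),(-46+k,-80+k)]
    def w(p,q): c,s=np.cos(p[2]),np.sin(p[2]); return (p[0]+c*q[0]-s*q[1],p[1]+s*q[0]+c*q[1],z)
    def res(p): return np.concatenate([proj(tag,w(p,l))-((np.array(a)+.5)/f-.5+org) for l,a in zip(L,pts) if a])
    r=least_squares(res,[545,-95,-.2]); p=r.x; t=p[2]-SC[2]; c=w2s(p)
    print('tray scn',c.round(1),'yaw',round(t,3),'front',(c+80*np.array([-np.sin(t),np.cos(t)])).round(1),'tail',(c-80*np.array([-np.sin(t),np.cos(t)])).round(1)); print(r.fun.round(2)); return p
E
python3 -c "
from h import *
tray('t6',(220,140),6,[(360,223),(320,400),(684,282),(645,466)])"
```

```text
tray scn [  -9.6 -141.4] yaw -0.173 front [  4.2 -62.6] tail [ -23.3 -220.2]
[-0.03 -0.07  0.54 -0.2  -0.76  0.67  0.24 -0.37]
```

```bash
python3 -c "
from h import *
go(-84,-185,37)"
```

```text
t 4.92 pos [ 437.  -243.2  111.8] scn [-105. -291.] F [ 0.3 -0.  -1.3] w -0.0 j [ 0.72  0.41 -0.41  1.99  0.23  0.78  0.12]
tool delta mm [106.4  20.2  74.4]
rotvec deg [ 0.16  0.25 -0.32]
delta after rot [106.   21.   74.8]
```

Emit:
apply_moves(targets=[{"dx":0.035,"dy":0.005,"dz":0,"ax":0,"ay":0,"az":-0.3,"gripper":1},{"dx":0.035,"dy":0.008,"dz":0,"ax":0,"ay":0,"az":0,"gripper":1},{"dx":0.036,"dy":0.008,"dz":0.025,"ax":0,"ay":0,"az":0,"gripper":1},{"dx":0,"dy":0,"dz":0.025,"ax":0,"ay":0,"az":0,"gripper":1},{"dx":0,"dy":0,"dz":0.023,"ax":0,"ay":0,"az":0,"gripper":1}])

```text
time: 5.33
position: [463.1, -129.9, 38.8]
tool_rot: [0.719, 0.695, 0.001, 0.001]
force: [0.9, -1.5, 0.2]
grip_width: -0.0
```

Emit:
apply_moves(targets=[{"dx":0,"dy":0,"dz":0,"ax":0,"ay":0,"az":0,"gripper":1}])

```text
time: 5.42
position: [459.7, -131.3, 36.1]
tool_rot: [0.719, 0.694, -0.001, -0.002]
force: [-0.7, -0.5, 0.5]
grip_width: 0.004
```

```bash
python3 -c "
from h import *
go(-52,-185,36.5)"
```

```text
t 5.42 pos [ 459.7 -131.3   36.1] scn [ -87.5 -178.2] F [-0.7 -0.5  0.5] w 0.004 j [ 0.46  0.51 -0.39  2.1   0.33  0.6  -0.19]
tool delta mm [-7.2 35.4 -0.6]
rotvec deg [-0.29 -0.08  0.62]
delta after rot [-6.8 35.5 -0.4]
```

Emit:
apply_moves(targets=[{"dx":-0.007,"dy":0.005,"dz":-0.001,"ax":0,"ay":0,"az":0.6,"gripper":1},{"dx":0,"dy":0.005,"dz":0,"ax":0,"ay":0,"az":0,"gripper":1},{"dx":0,"dy":0.003,"dz":0,"ax":0,"ay":0,"az":0,"gripper":1},{"dx":0,"dy":0.003,"dz":0,"ax":0,"ay":0,"az":0,"gripper":1},{"dx":0,"dy":0.003,"dz":0,"ax":0,"ay":0,"az":0,"gripper":1}])

```text
time: 5.83
position: [480.0, -141.7, 41.4]
tool_rot: [0.724, 0.689, -0.001, 0.0]
force: [-8.8, -2.9, 12.4]
grip_width: -0.003
```

Emit:
apply_moves(targets=[{"dx":0,"dy":0.003,"dz":0,"ax":0,"ay":0,"az":0,"gripper":1},{"dx":0,"dy":0.003,"dz":0,"ax":0,"ay":0,"az":0,"gripper":1},{"dx":0,"dy":0.003,"dz":0,"ax":0,"ay":0,"az":0,"gripper":1},{"dx":0,"dy":0.003,"dz":0,"ax":0,"ay":0,"az":0,"gripper":1},{"dx":0,"dy":0,"dz":0,"ax":0,"ay":0,"az":0,"gripper":1}])

```text
time: 6.25
position: [489.8, -142.6, 41.7]
tool_rot: [0.724, 0.689, -0.003, -0.001]
force: [-15.0, -1.3, 24.0]
grip_width: -0.001
```

```bash
python3 -c "
from h import *
go(-52,-185,37)"
```

```text
t 6.25 pos [ 489.8 -142.6   41.7] scn [ -56.9 -188. ] F [-15.   -1.3  24. ] w -0.001 j [ 0.46  0.53 -0.38  2.02  0.32  0.65 -0.18]
tool delta mm [3.  4.9 4.7]
rotvec deg [-0.27  0.14 -0.19]
delta after rot [3.  4.9 4.7]
```

Emit:
apply_moves(targets=[{"dx":0,"dy":0,"dz":-0.01,"ax":0,"ay":0,"az":0,"gripper":1},{"dx":0,"dy":-0.02,"dz":-0.03,"ax":0,"ay":0,"az":0,"gripper":1},{"dx":-0.03,"dy":-0.02,"dz":-0.03,"ax":0,"ay":0,"az":0,"gripper":1},{"dx":-0.04,"dy":0,"dz":-0.01,"ax":0,"ay":0,"az":0,"gripper":1},{"dx":-0.03,"dy":0,"dz":0,"ax":0,"ay":0,"az":0,"gripper":1}])

```text
time: 6.67
position: [451.4, -238.8, 121.1]
tool_rot: [0.724, 0.69, 0.001, 0.003]
force: [1.0, -1.0, 0.1]
grip_width: -0.001
```

```bash
python3 -c "
from h import *
st()
snap('top','t7');crop('t7',(220,140,350,240),6)
snap('side','s7');crop('s7',(240,180,370,280),6)
"
```

```text
t 6.67 pos [ 451.4 -238.8  121.1] scn [ -90.9 -285.9] F [ 1.  -1.   0.1] w -0.001 j [ 0.71  0.41 -0.42  1.96  0.23  0.81  0.11]
```

View pics/t7c.png

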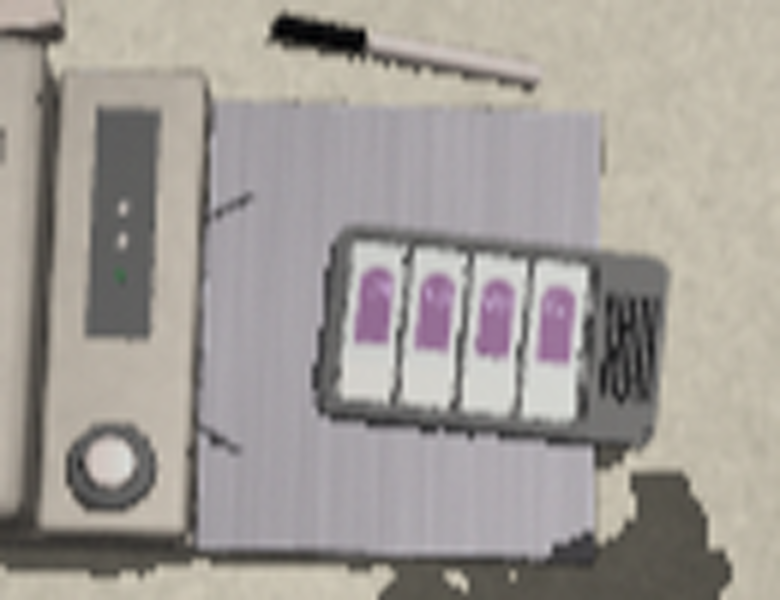

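View pics/s7c.png

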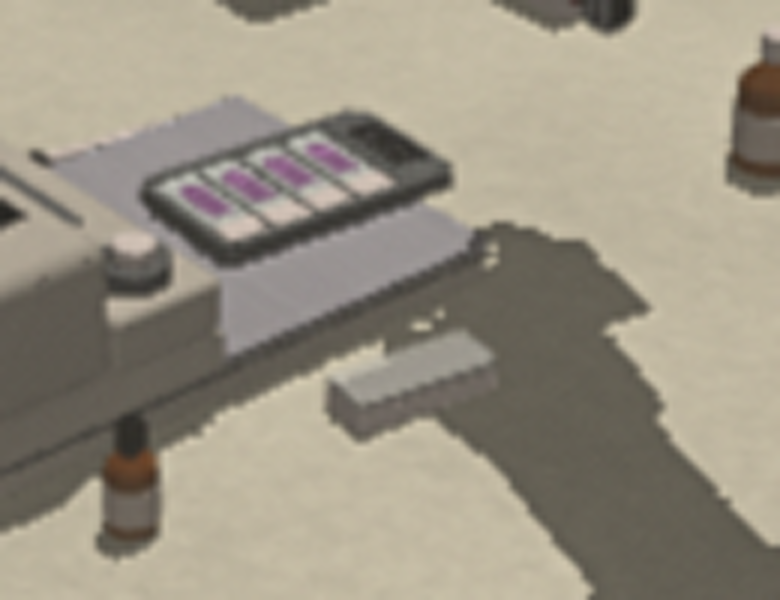

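```bash
python3 -c "
from h import *
tray('t7',(220,140),6,[(339,229),(317,409),(668,258),(650,448)])"
```

```text
tray scn [  -6.4 -137.3] yaw -0.079 front [ -0.1 -57.5] tail [ -12.8 -217. ]
[ 0.26  0.06  0.64 -0.11 -0.62  0.89 -0.28 -0.8 ]
```

Emit:
apply_moves(targets=[{"dx":0.005,"dy":0.03,"dz":0,"ax":0,"ay":0,"az":0,"gripper":0.4},{"dx":0.005,"dy":0.03,"dz":0,"ax":0,"ay":0,"az":0,"gripper":0.4},{"dx":0.005,"dy":0.018,"dz":0.03,"ax":0,"ay":0,"az":0,"gripper":0.4},{"dx":0,"dy":0,"dz":0.03,"ax":0,"ay":0,"az":0,"gripper":0.4},{"dx":0,"dy":0,"dz":0.03,"ax":0,"ay":0,"az":0,"gripper":0.4}])

```text
time: 7.18
position: [531.4, -223.4, 27.0]
tool_rot: [0.723, 0.691, 0.001, 0.001]
force: [-0.1, -1.4, -0.2]
grip_width: 0.598
```

Emit:
apply_moves(targets=[{"dx":0,"dy":0,"dz":0.012,"ax":0,"ay":0,"az":0,"gripper":0.4},{"dx":0,"dy":0,"dz":0,"ax":0,"ay":0,"az":0,"gripper":0.4},{"dx":0,"dy":0,"dz":0,"ax":0,"ay":0,"az":0,"gripper":0.4}])

```text
time: 7.43
position: [529.0, -224.4, 15.6]
tool_rot: [0.724, 0.69, 0.0, -0.0]
force: [0.7, 0.8, 0.2]
grip_width: 0.599
```

```bash
python3 -c "
from h import *
go(-10,-275,0)
snap('side','s8');crop('s8',(260,150,390,250),6)
"
```

```text
t 7.43 pos [ 529.  -224.4   15.6] scn [ -14.  -267.9] F [0.7 0.8 0.2] w 0.599 j [ 0.56  0.64 -0.35  1.88  0.34  0.68 -0.04]
tool delta mm [-7.1  4.  15.6]
rotvec deg [-0.01 -0.02 -0.08]
delta after rot [-7.1  4.  15.6]
```

View pics/s8c.png

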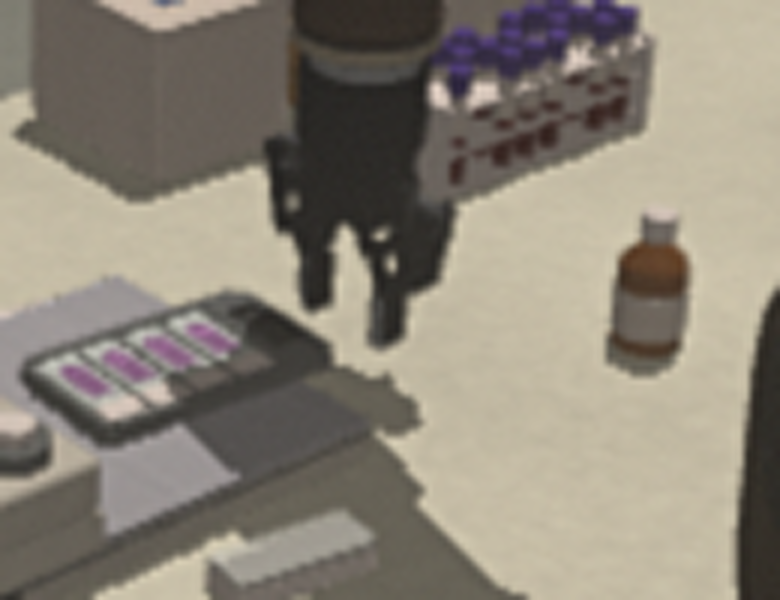

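Emit:
apply_moves(targets=[{"dx":0,"dy":0,"dz":0.006,"ax":0,"ay":0,"az":0,"gripper":0.4},{"dx":0,"dy":0,"dz":0.003,"ax":0,"ay":0,"az":0,"gripper":0.4},{"dx":0,"dy":0,"dz":0,"ax":0,"ay":0,"az":0,"gripper":0.4}])

```text
time: 7.73
position: [528.9, -224.9, 6.4]
tool_rot: [0.724, 0.69, 0.0, 0.0]
force: [-0.0, 0.0, -0.6]
grip_width: 0.597
```

Emit:
apply_moves(targets=[{"dx":0,"dy":0,"dz":0.002,"ax":0,"ay":0,"az":0,"gripper":0.4},{"dx":0,"dy":0,"dz":0,"ax":0,"ay":0,"az":0,"gripper":0.4}])

```text
time: 7.9
position: [528.8, -224.7, 4.1]
tool_rot: [0.724, 0.69, 0.0, 0.0]
force: [-0.5, -0.0, 0.1]
grip_width: 0.602
```

Emit:
apply_moves(targets=[{"dx":0,"dy":0,"dz":0.002,"ax":0,"ay":0,"az":0,"gripper":0.4},{"dx":0,"dy":0,"dz":0,"ax":0,"ay":0,"az":0,"gripper":0.4}])

```text
time: 8.07
position: [528.7, -224.6, 1.8]
tool_rot: [0.724, 0.69, -0.0, -0.0]
force: [0.6, -0.4, 0.0]
grip_width: 0.599
```

Emit:
apply_moves(targets=[{"dx":0,"dy":0,"dz":0.002,"ax":0,"ay":0,"az":0,"gripper":0.4},{"dx":0,"dy":0,"dz":0,"ax":0,"ay":0,"az":0,"gripper":0.4}])

```text
time: 8.23
position: [528.6, -224.6, -0.3]
tool_rot: [0.724, 0.69, -0.0, -0.0]
force: [-1.1, -0.0, 0.1]
grip_width: 0.6
```

Emit:
apply_moves(targets=[{"dx":0,"dy":0,"dz":0.002,"ax":0,"ay":0,"az":0,"gripper":0.4},{"dx":0,"dy":0,"dz":0,"ax":0,"ay":0,"az":0,"gripper":0.4}])

```text
time: 8.4
position: [528.6, -224.6, -2.3]
tool_rot: [0.724, 0.69, -0.0, -0.0]
force: [0.2, -0.4, -0.3]
grip_width: 0.601
```

Emit:
apply_moves(targets=[{"dx":0,"dy":0,"dz":0.002,"ax":0,"ay":0,"az":0,"gripper":0.4},{"dx":0,"dy":0,"dz":0,"ax":0,"ay":0,"az":0,"gripper":0.4}])

```text
time: 8.57
position: [528.9, -224.7, -3.2]
tool_rot: [0.724, 0.69, -0.0, 0.0]
force: [-3.1, 0.3, 13.0]
grip_width: 0.6
```

Emit:
apply_moves(targets=[{"dx":0,"dy":0,"dz":0.002,"ax":0,"ay":0,"az":0,"gripper":0.4},{"dx":0,"dy":0,"dz":0,"ax":0,"ay":0,"az":0,"gripper":0.4}])

```text
time: 8.73
position: [529.0, -224.7, -3.3]
tool_rot: [0.724, 0.69, -0.0, 0.001]
force: [-9.9, 3.3, 36.7]
grip_width: 0.603
```

Emit:
apply_moves(targets=[{"dx":0,"dy":0,"dz":-0.02,"ax":0,"ay":0,"az":0,"gripper":0.4},{"dx":0,"dy":0.007,"dz":-0.013,"ax":0,"ay":0,"az":0,"gripper":0.4},{"dx":0,"dy":0,"dz":0,"ax":0,"ay":0,"az":0,"gripper":0.4},{"dx":0,"dy":0,"dz":0,"ax":0,"ay":0,"az":0,"gripper":0.4}])

```text
time: 9.07
position: [536.5, -225.1, 27.5]
tool_rot: [0.724, 0.69, 0.0, 0.001]
force: [-0.6, 0.1, -0.4]
grip_width: 0.599
```

```bash
python3 -c "
from h import *
go(-7,-232,28.5)
"
```

```text
t 9.07 pos [ 536.5 -225.1   27.5] scn [  -6.4 -268.3] F [-0.6  0.1 -0.4] w 0.599 j [ 0.56  0.63 -0.36  1.86  0.33  0.71 -0.04]
tool delta mm [36.3 -0.6 -1. ]
rotvec deg [ 0.11  0.03 -0.09]
delta after rot [36.3 -0.6 -1. ]
```

Emit:
apply_moves(targets=[{"dx":0.01,"dy":0,"dz":-0.0015,"ax":0,"ay":0,"az":0,"gripper":0.4},{"dx":0.012,"dy":0,"dz":0,"ax":0,"ay":0,"az":0,"gripper":0.4},{"dx":0.01,"dy":0,"dz":0,"ax":0,"ay":0,"az":0,"gripper":0.4},{"dx":0,"dy":0,"dz":0,"ax":0,"ay":0,"az":0,"gripper":0.4}])

```text
time: 9.4
position: [537.2, -188.8, 28.0]
tool_rot: [0.722, 0.692, 0.0, -0.001]
force: [-0.0, 0.1, 0.5]
grip_width: 0.602
```

Emit:
apply_moves(targets=[{"dx":0.003,"dy":0,"dz":0,"ax":0,"ay":0,"az":0,"gripper":0.4},{"dx":0.003,"dy":0,"dz":0,"ax":0,"ay":0,"az":0,"gripper":0.4},{"dx":0.003,"dy":0,"dz":0,"ax":0,"ay":0,"az":0,"gripper":0.4}])

```text
time: 9.65
position: [537.6, -184.3, 28.3]
tool_rot: [0.724, 0.69, -0.0, 0.0]
force: [0.5, -1.6, -0.2]
grip_width: 0.599
```

Emit:
apply_moves(targets=[{"dx":0.003,"dy":0,"dz":0,"ax":0,"ay":0,"az":0,"gripper":0.4},{"dx":0.003,"dy":0,"dz":0,"ax":0,"ay":0,"az":0,"gripper":0.4},{"dx":0.003,"dy":0,"dz":0,"ax":0,"ay":0,"az":0,"gripper":0.4}])

```text
time: 9.9
position: [538.2, -175.0, 28.5]
tool_rot: [0.724, 0.69, -0.0, 0.0]
force: [-1.0, -1.1, -0.2]
grip_width: 0.598
```

```bash
python3 -c "
from h import *
go(-7,-232,29)
snap('side','s9');crop('s9',(240,170,370,270),6)
snap('top','t9');crop('t9',(220,140,350,240),6)
"
```

```text
t 9.9 pos [ 538.2 -175.    28.5] scn [  -7.1 -218.2] F [-1.  -1.1 -0.2] w 0.598 j [ 0.48  0.62 -0.36  1.89  0.33  0.69 -0.13]
tool delta mm [-13.8   0.1  -0.5]
rotvec deg [ 0.01  0.01 -0.11]
delta after rot [-13.8   0.1  -0.5]
```

View pics/s9c.png

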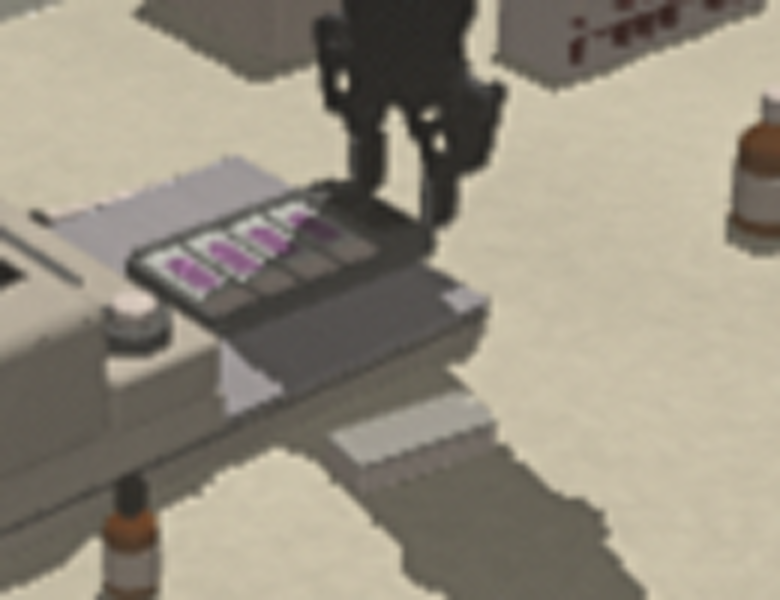

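View pics/t9c.png

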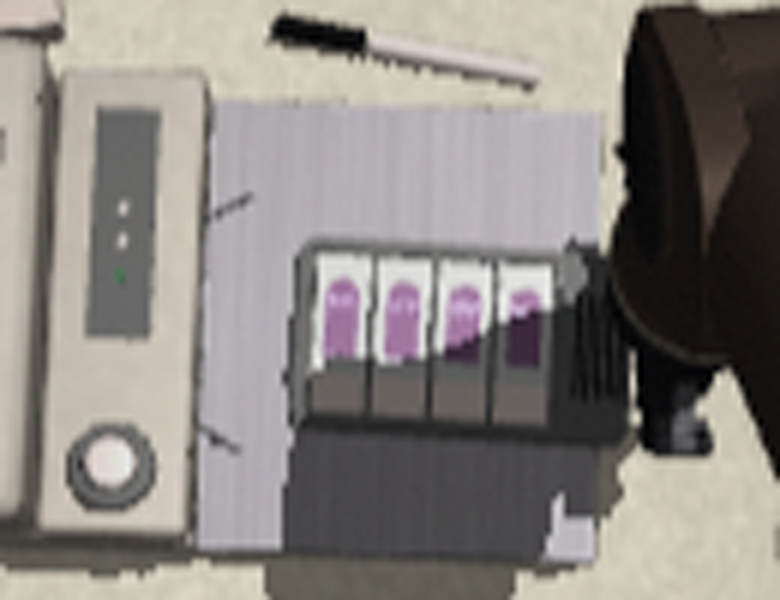

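Emit:
apply_moves(targets=[{"dx":0.004,"dy":0,"dz":-0.0005,"ax":0,"ay":0,"az":0,"gripper":0.4},{"dx":0.004,"dy":0.001,"dz":0,"ax":0,"ay":0,"az":0,"gripper":0.4},{"dx":0.004,"dy":0.001,"dz":0,"ax":0,"ay":0,"az":0,"gripper":0.4},{"dx":0.004,"dy":0.001,"dz":0,"ax":0,"ay":0,"az":0,"gripper":0.4},{"dx":0.004,"dy":0.001,"dz":0,"ax":0,"ay":0,"az":0,"gripper":0.4}])

```text
time: 10.42
position: [543.2, -154.9, 29.1]
tool_rot: [0.724, 0.69, -0.0, 0.0]
force: [-0.5, -1.9, 0.8]
grip_width: 0.603
```

Emit:
apply_moves(targets=[{"dx":0.004,"dy":0.001,"dz":0,"ax":0,"ay":0,"az":0,"gripper":0.4},{"dx":0.004,"dy":0.001,"dz":0,"ax":0,"ay":0,"az":0,"gripper":0.4},{"dx":0.003,"dy":0,"dz":0,"ax":0,"ay":0,"az":0,"gripper":0.4}])

```text
time: 10.67
position: [546.0, -143.7, 29.0]
tool_rot: [0.724, 0.69, 0.0, 0.0]
force: [-0.3, -0.6, -0.5]
grip_width: 0.602
```

```bash
python3 -c "
from h import *
go(0,-200,29)
snap('top','t10');crop('t10',(220,140,350,240),6)
"
```

```text
t 10.67 pos [ 546.  -143.7   29. ] scn [  -0.7 -186.5] F [-0.3 -0.6 -0.5] w 0.602 j [ 0.42  0.61 -0.36  1.9   0.32  0.69 -0.18]
tool delta mm [-13.5   0.7   0. ]
rotvec deg [ 0.02 -0.01 -0.07]
delta after rot [-13.5   0.7   0. ]
```

View pics/t10c.png

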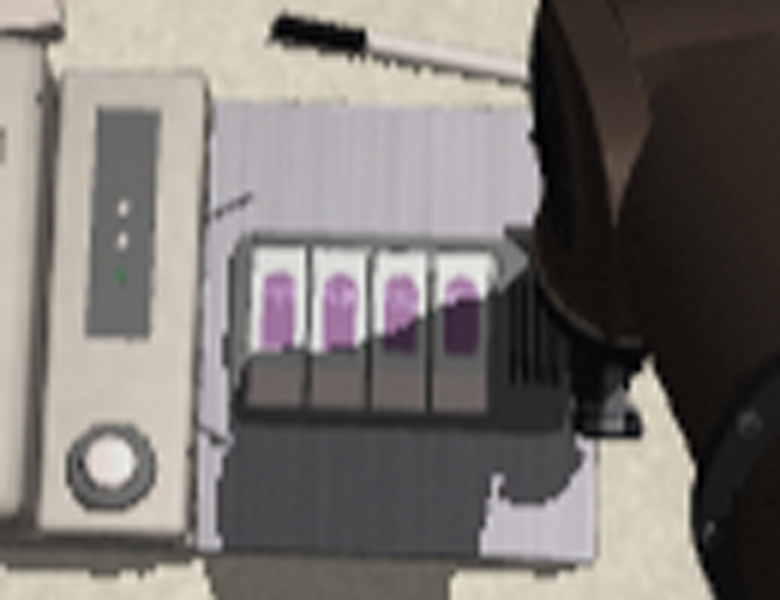

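Emit:
apply_moves(targets=[{"dx":0.004,"dy":0.001,"dz":0,"ax":0,"ay":0,"az":0,"gripper":0.4},{"dx":0.004,"dy":0.0005,"dz":0,"ax":0,"ay":0,"az":0,"gripper":0.4},{"dx":0.004,"dy":0,"dz":0,"ax":0,"ay":0,"az":0,"gripper":0.4},{"dx":0.004,"dy":0,"dz":0,"ax":0,"ay":0,"az":0,"gripper":0.4}])

```text
time: 11.05
position: [547.9, -128.0, 29.0]
tool_rot: [0.724, 0.69, 0.0, 0.0]
force: [-1.1, -2.4, 0.2]
grip_width: 0.603
```

Emit:
apply_moves(targets=[{"dx":0.004,"dy":0,"dz":0,"ax":0,"ay":0,"az":0,"gripper":0.4},{"dx":0.004,"dy":0,"dz":0,"ax":0,"ay":0,"az":0,"gripper":0.4},{"dx":0.004,"dy":0,"dz":0,"ax":0,"ay":0,"az":0,"gripper":0.4},{"dx":0.004,"dy":0,"dz":0,"ax":0,"ay":0,"az":0,"gripper":0.4}])

```text
time: 11.38
position: [548.7, -112.0, 29.0]
tool_rot: [0.724, 0.69, 0.0, 0.0]
force: [0.5, -1.3, 0.3]
grip_width: 0.602
```

```bash
python3 -c "
from h import *
go(0,-68,29)
snap('top','t11');crop('t11',(220,140,350,240),6)
"
```

```text
t 11.38 pos [ 548.7 -112.    29. ] scn [   0.6 -154.7] F [ 0.5 -1.3  0.3] w 0.602 j [ 0.36  0.61 -0.36  1.91  0.32  0.68 -0.24]
tool delta mm [86.7 -0.7  0. ]
rotvec deg [ 0.01 -0.   -0.09]
delta after rot [86.7 -0.6  0. ]
```

View pics/t11c.png

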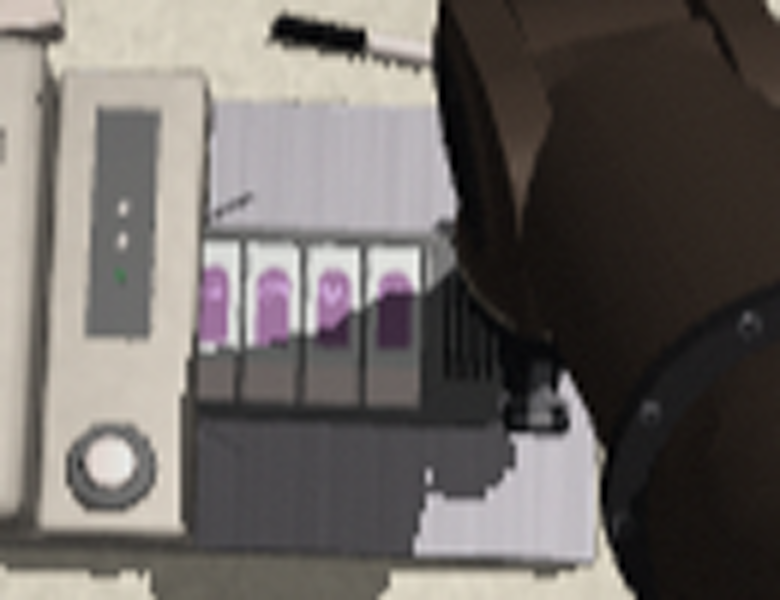

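Tray is entering the slot, straight, with low force. Continue, slowing near the end.

Emit:
apply_moves(targets=[{"dx":0.004,"dy":0,"dz":0,"ax":0,"ay":0,"az":0,"gripper":0.4},{"dx":0.005,"dy":0,"dz":0,"ax":0,"ay":0,"az":0,"gripper":0.4},{"dx":0.005,"dy":0,"dz":0,"ax":0,"ay":0,"az":0,"gripper":0.4},{"dx":0.005,"dy":0,"dz":0,"ax":0,"ay":0,"az":0,"gripper":0.4},{"dx":0.004,"dy":0,"dz":0,"ax":0,"ay":0,"az":0,"gripper":0.4}])

```text
time: 11.85
position: [549.8, -88.6, 29.0]
tool_rot: [0.724, 0.69, 0.0, -0.0]
force: [-0.1, -2.4, 0.3]
grip_width: 0.601
```

Emit:
apply_moves(targets=[{"dx":0.004,"dy":0,"dz":0,"ax":0,"ay":0,"az":0,"gripper":0.4},{"dx":0.005,"dy":0,"dz":0,"ax":0,"ay":0,"az":0,"gripper":0.4},{"dx":0.005,"dy":0,"dz":0,"ax":0,"ay":0,"az":0,"gripper":0.4},{"dx":0.005,"dy":0,"dz":0,"ax":0,"ay":0,"az":0,"gripper":0.4},{"dx":0.004,"dy":0,"dz":0,"ax":0,"ay":0,"az":0,"gripper":0.4}])

```text
time: 12.27
position: [550.9, -65.7, 29.0]
tool_rot: [0.724, 0.69, 0.0, -0.0]
force: [1.6, -2.1, 0.5]
grip_width: 0.601
```

Emit:
apply_moves(targets=[{"dx":0.004,"dy":0,"dz":0,"ax":0,"ay":0,"az":0,"gripper":0.4},{"dx":0.004,"dy":0,"dz":0,"ax":0,"ay":0,"az":0,"gripper":0.4},{"dx":0.004,"dy":0,"dz":0,"ax":0,"ay":0,"az":0,"gripper":0.4},{"dx":0.003,"dy":0,"dz":0,"ax":0,"ay":0,"az":0,"gripper":0.4},{"dx":0,"dy":0,"dz":0,"ax":0,"ay":0,"az":0,"gripper":0.4}])

```text
time: 12.68
position: [551.5, -50.5, 29.0]
tool_rot: [0.723, 0.69, 0.0, -0.0]
force: [-0.0, 0.9, 0.0]
grip_width: 0.6
```

```bash
python3 -c "
from h import *
go(0,-68,29)
snap('side','s12');crop('s12',(240,170,370,270),6)
"
```

```text
t 12.68 pos [551.5 -50.5  29. ] scn [  0.5 -93.1] F [-0.   0.9  0. ] w 0.6 j [ 0.25  0.6  -0.36  1.92  0.32  0.67 -0.35]
tool delta mm [25.1 -0.5 -0. ]
rotvec deg [-0.   -0.03 -0.04]
delta after rot [25.1 -0.5 -0. ]
```

View pics/s12c.png

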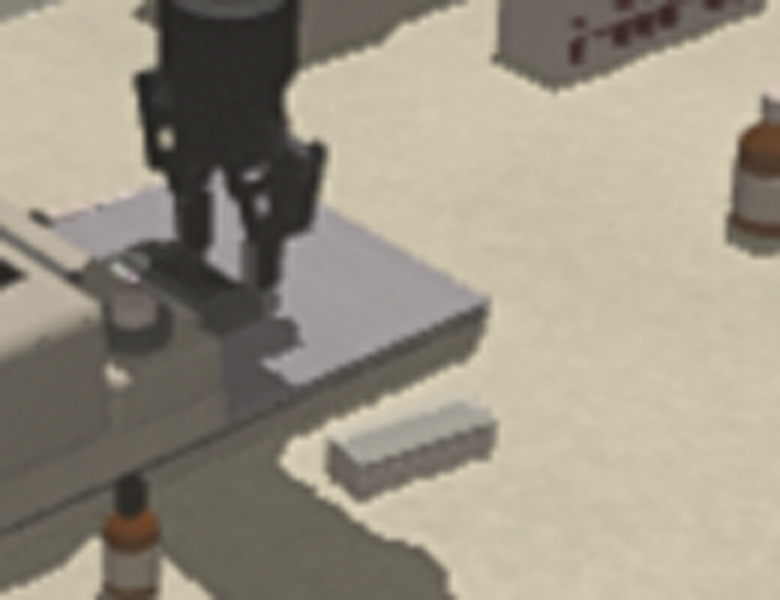

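Continue slowly until the force rises at the stop.

Emit:
apply_moves(targets=[{"dx":0.003,"dy":0,"dz":0,"ax":0,"ay":0,"az":0,"gripper":0.4},{"dx":0.004,"dy":0,"dz":0,"ax":0,"ay":0,"az":0,"gripper":0.4},{"dx":0.004,"dy":0,"dz":0,"ax":0,"ay":0,"az":0,"gripper":0.4},{"dx":0.003,"dy":0,"dz":0,"ax":0,"ay":0,"az":0,"gripper":0.4},{"dx":0.002,"dy":0,"dz":0,"ax":0,"ay":0,"az":0,"gripper":0.4}])

```text
time: 13.15
position: [552.3, -34.8, 29.0]
tool_rot: [0.724, 0.69, 0.0, -0.0]
force: [1.6, -2.5, -0.1]
grip_width: 0.597
```

Emit:
apply_moves(targets=[{"dx":0.002,"dy":0,"dz":0,"ax":0,"ay":0,"az":0,"gripper":0.4},{"dx":0.002,"dy":0,"dz":0,"ax":0,"ay":0,"az":0,"gripper":0.4},{"dx":0.001,"dy":0,"dz":0,"ax":0,"ay":0,"az":0,"gripper":0.4}])

```text
time: 13.4
position: [552.5, -30.3, 29.0]
tool_rot: [0.724, 0.69, 0.0, 0.0]
force: [1.6, -0.9, -0.8]
grip_width: 0.6
```

Emit:
apply_moves(targets=[{"dx":0.002,"dy":0,"dz":0,"ax":0,"ay":0,"az":0,"gripper":0.4},{"dx":0.002,"dy":0,"dz":0,"ax":0,"ay":0,"az":0,"gripper":0.4}])

```text
time: 13.57
position: [552.6, -28.6, 29.0]
tool_rot: [0.724, 0.69, -0.001, 0.001]
force: [0.1, -13.2, 2.1]
grip_width: 0.602
```

Emit:
apply_moves(targets=[{"dx":0.002,"dy":0,"dz":0,"ax":0,"ay":0,"az":0,"gripper":0.4},{"dx":0.001,"dy":0,"dz":0,"ax":0,"ay":0,"az":0,"gripper":0.4}])

```text
time: 13.73
position: [552.6, -28.5, 29.0]
tool_rot: [0.725, 0.689, -0.002, 0.002]
force: [-0.2, -18.5, 3.1]
grip_width: 0.603
```

Emit:
apply_moves(targets=[{"dx":0,"dy":0,"dz":0,"ax":0,"ay":0,"az":0,"gripper":0.4},{"dx":0,"dy":0,"dz":0,"ax":0,"ay":0,"az":0,"gripper":0.4},{"dx":0,"dy":0,"dz":0,"ax":0,"ay":0,"az":0,"gripper":0.4}])

```text
time: 13.98
position: [552.6, -28.6, 29.0]
tool_rot: [0.725, 0.689, -0.002, 0.002]
force: [0.6, -14.7, 3.5]
grip_width: 0.599
```

Emit:
apply_moves(targets=[{"dx":-0.005,"dy":0,"dz":0,"ax":0,"ay":0,"az":0,"gripper":0.4},{"dx":-0.02,"dy":0,"dz":0,"ax":0,"ay":0,"az":0,"gripper":0.4},{"dx":-0.03,"dy":0,"dz":-0.03,"ax":0,"ay":0,"az":0,"gripper":1},{"dx":-0.04,"dy":-0.02,"dz":-0.04,"ax":0,"ay":0,"az":0,"gripper":1},{"dx":-0.04,"dy":-0.02,"dz":-0.04,"ax":0,"ay":0,"az":0,"gripper":1}])

```text
time: 14.4
position: [519.4, -132.3, 114.6]
tool_rot: [0.723, 0.691, 0.0, -0.001]
force: [0.2, -1.0, -0.6]
grip_width: 0.18
```

Emit:
apply_moves(targets=[{"dx":-0.04,"dy":-0.02,"dz":0,"ax":0,"ay":0,"az":0,"gripper":1},{"dx":-0.02,"dy":-0.02,"dz":0,"ax":0,"ay":0,"az":0,"gripper":1}])

```text
time: 14.57
position: [478.8, -191.1, 115.7]
tool_rot: [0.725, 0.689, 0.001, 0.002]
force: [-0.9, -0.7, -0.6]
grip_width: 0.003
```

```bash
python3 -c "
from h import *
st()
snap('side','s13');crop('s13',(200,170,330,270),6)
snap('top','t13');crop('t13',(220,140,350,240),6)
"
```

```text
t 14.57 pos [ 478.8 -191.1  115.7] scn [ -65.6 -237. ] F [-0.9 -0.7 -0.6] w 0.003 j [ 0.59  0.43 -0.41  1.95  0.23  0.8  -0.  ]
```

View pics/s13c.png

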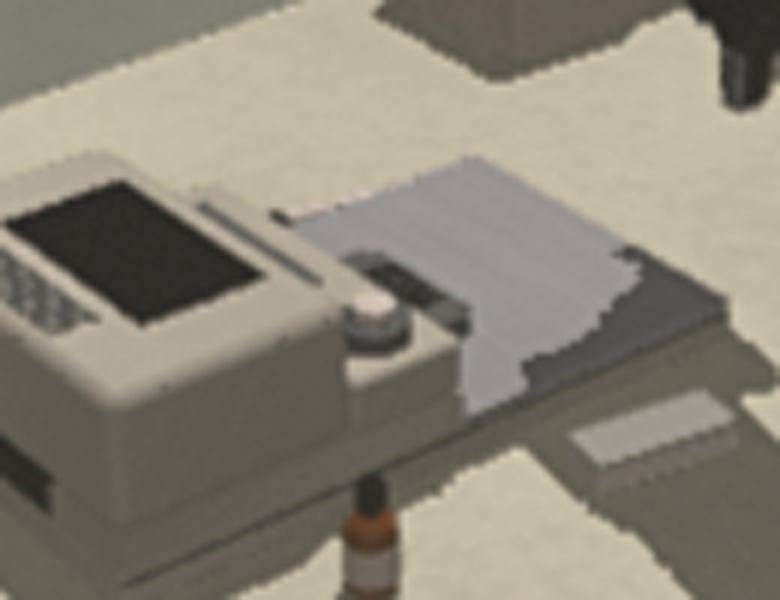

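View pics/t13c.png

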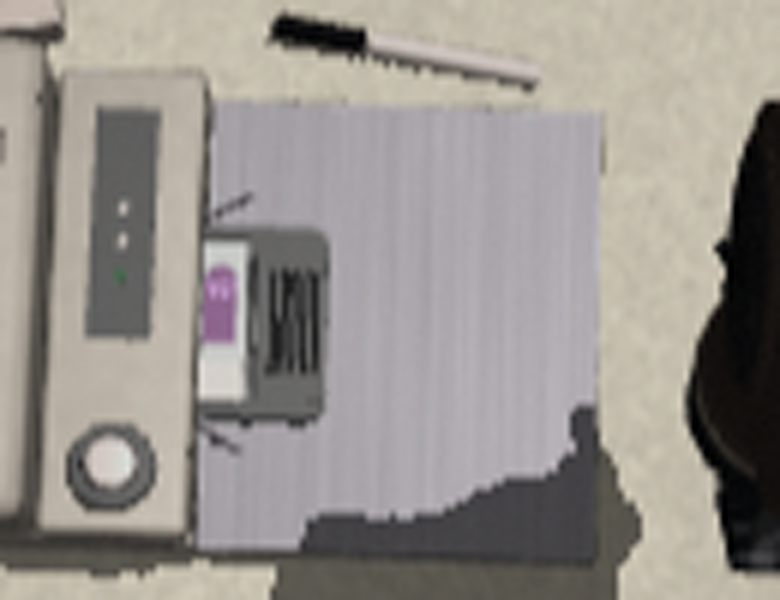

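```bash
python3 -c "
from h import *
for a in((330,234),(322,418),(326,326)):
    u=(np.array(a)+.5)/6-.5+[220,140]; print('tail',w2s(ray('t13',*u,42)).round(1))
u=(np.array([110,461])+.5)/6-.5+[220,140]; v=(np.array([373,303])+.5)/6-.5+[200,170]
for z in(82,86,90,94): p,q=ray('t13',*u,z),ray('s13',*v,z); print(z,p.round(1),q.round(1),w2s(p).round(1),w2s(q).round(1))
"
```

```text
tail [ 40.8 -58.3]
tail [-48.5 -57.1]
tail [ -4.1 -57.7]
82 [479.5  84.6  82. ] [496.   64.8  82. ] [-77.6  38.5] [-60.3  19.5]
86 [478.9  84.3  86. ] [490.9  69.1  86. ] [-78.2  38.1] [-65.6  23.5]
90 [478.4  83.9  90. ] [485.8  73.5  90. ] [-78.8  37.7] [-70.9  27.6]
94 [477.8  83.6  94. ] [480.7  77.8  94. ] [-79.3  37.3] [-76.2  31.7]
```

```bash
python3 -c "
from h import *
go(-79.5,37,130)
"
```

```text
t 14.67 pos [ 474.6 -191.8  114. ] scn [ -69.8 -237.9] F [ 0.1  0.9 -0.9] w -0.002 j [ 0.59  0.43 -0.41  1.96  0.23  0.81 -0.  ]
tool delta mm [274.8 -12.  -16.6]
rotvec deg [-0.16  0.12 -0.48]
delta after rot [274.9  -9.7 -16. ]
```

Emit:
apply_moves(targets=[{"dx":0.03,"dy":-0.002,"dz":-0.025,"ax":0,"ay":0,"az":-0.5,"gripper":1},{"dx":0.04,"dy":-0.002,"dz":-0.02,"ax":0,"ay":0,"az":0,"gripper":1},{"dx":0.04,"dy":-0.002,"dz":0,"ax":0,"ay":0,"az":0,"gripper":1},{"dx":0.04,"dy":-0.002,"dz":0,"ax":0,"ay":0,"az":0,"gripper":1},{"dx":0.04,"dy":-0.002,"dz":0,"ax":0,"ay":0,"az":0,"gripper":1}])

```text
time: 15.08
position: [476.0, 2.8, 158.1]
tool_rot: [0.721, 0.693, 0.001, 0.0]
force: [0.7, 0.1, -0.3]
grip_width: 0.002
```

Emit:
apply_moves(targets=[{"dx":0.04,"dy":0,"dz":0,"ax":0,"ay":0,"az":0,"gripper":1},{"dx":0.03,"dy":0,"dz":0,"ax":0,"ay":0,"az":0,"gripper":1},{"dx":0.015,"dy":0,"dz":0,"ax":0,"ay":0,"az":0,"gripper":1},{"dx":0,"dy":0,"dz":0.01,"ax":0,"ay":0,"az":0,"gripper":1},{"dx":0,"dy":0,"dz":0,"ax":0,"ay":0,"az":0,"gripper":1}])

```text
time: 15.5
position: [478.4, 86.3, 146.2]
tool_rot: [0.72, 0.694, -0.001, -0.001]
force: [0.3, -0.2, -0.4]
grip_width: 0.001
```

```bash
python3 -c "
from h import *
go(-79,37,115)
"
```

```text
t 15.5 pos [478.4  86.3 146.2] scn [-78.8  40.1] F [ 0.3 -0.2 -0.4] w 0.001 j [ 0.12  0.36 -0.52  1.98  0.23  0.86 -0.56]
tool delta mm [-3.1 -0.2 31.2]
rotvec deg [-0.12 -0.    0.61]
delta after rot [-3.1 -0.2 31.2]
```

Emit:
apply_moves(targets=[{"dx":-0.003,"dy":0,"dz":0.015,"ax":0,"ay":0,"az":0.6,"gripper":1},{"dx":0,"dy":0,"dz":0.016,"ax":0,"ay":0,"az":0,"gripper":1},{"dx":0,"dy":0,"dz":0,"ax":0,"ay":0,"az":0,"gripper":1},{"dx":0,"dy":0,"dz":0,"ax":0,"ay":0,"az":0,"gripper":1}])

```text
time: 15.83
position: [478.6, 80.8, 116.0]
tool_rot: [0.725, 0.689, -0.001, -0.001]
force: [-0.4, 0.5, 0.9]
grip_width: 0.002
```

```bash
python3 -c "
from h import *
go(-79,37,100)
snap('side','s14');crop('s14',(200,170,330,270),6)
"
```

```text
t 15.83 pos [478.6  80.8 116. ] scn [-78.4  34.6] F [-0.4  0.5  0.9] w 0.002 j [ 0.11  0.4  -0.5   2.01  0.26  0.79 -0.59]
tool delta mm [ 2.4 -0.6 16. ]
rotvec deg [-0.14  0.05 -0.25]
delta after rot [ 2.4 -0.6 16. ]
```

View pics/s14c.png

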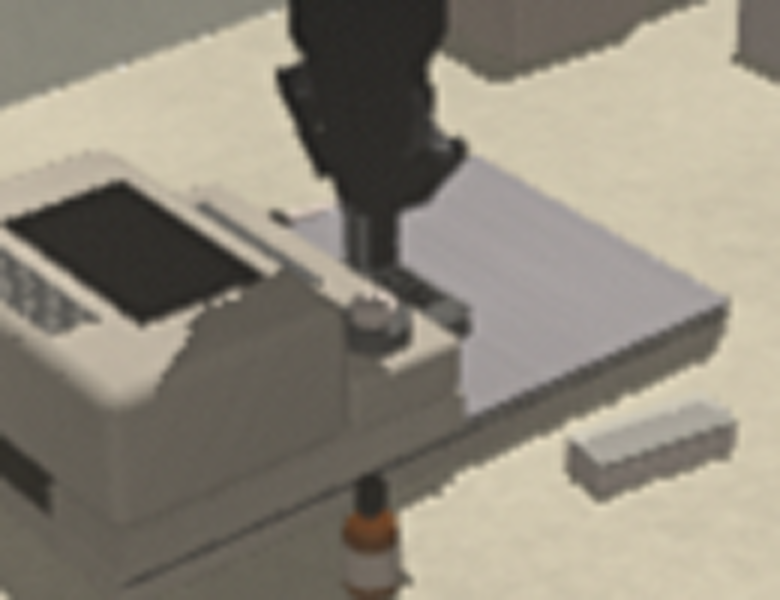

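Emit:
apply_moves(targets=[{"dx":0.001,"dy":0,"dz":0.01,"ax":0,"ay":0,"az":0,"gripper":1},{"dx":0,"dy":0,"dz":0.006,"ax":0,"ay":0,"az":0,"gripper":1},{"dx":0,"dy":0,"dz":0,"ax":0,"ay":0,"az":0,"gripper":1}])

```text
time: 16.13
position: [478.9, 82.6, 99.7]
tool_rot: [0.724, 0.689, -0.001, -0.0]
force: [0.4, -0.1, -0.2]
grip_width: -0.003
```

Emit:
apply_moves(targets=[{"dx":0,"dy":0,"dz":0.003,"ax":0,"ay":0,"az":0,"gripper":1},{"dx":0,"dy":0,"dz":0,"ax":0,"ay":0,"az":0,"gripper":1}])

```text
time: 16.3
position: [479.4, 82.9, 97.4]
tool_rot: [0.724, 0.689, -0.0, -0.0]
force: [-0.6, 0.8, 2.5]
grip_width: 0.002
```

Emit:
apply_moves(targets=[{"dx":0,"dy":0,"dz":0.003,"ax":0,"ay":0,"az":0,"gripper":1},{"dx":0,"dy":0,"dz":0,"ax":0,"ay":0,"az":0,"gripper":1}])

```text
time: 16.47
position: [479.6, 83.0, 94.5]
tool_rot: [0.724, 0.689, 0.0, 0.0]
force: [-0.8, -0.3, 3.5]
grip_width: -0.003
```

Emit:
apply_moves(targets=[{"dx":0,"dy":0,"dz":0.003,"ax":0,"ay":0,"az":0,"gripper":1},{"dx":0,"dy":0,"dz":0,"ax":0,"ay":0,"az":0,"gripper":1}])

```text
time: 16.63
position: [479.8, 83.1, 93.5]
tool_rot: [0.724, 0.689, 0.0, 0.001]
force: [-9.0, -2.4, 30.3]
grip_width: 0.002
```

Emit:
apply_moves(targets=[{"dx":0,"dy":0,"dz":-0.002,"ax":0,"ay":0,"az":0,"gripper":1},{"dx":0,"dy":0,"dz":-0.01,"ax":0,"ay":0,"az":0,"gripper":1},{"dx":0,"dy":0,"dz":-0.03,"ax":0,"ay":0,"az":0,"gripper":1},{"dx":0,"dy":0,"dz":-0.03,"ax":0,"ay":0,"az":0,"gripper":1},{"dx":-0.03,"dy":0,"dz":-0.02,"ax":0,"ay":0,"az":0,"gripper":1}])

```text
time: 17.05
position: [479.0, 58.8, 186.8]
tool_rot: [0.722, 0.692, 0.003, -0.0]
force: [2.5, -0.1, -1.0]
grip_width: 0.001
```

Emit:
apply_moves(targets=[{"dx":-0.04,"dy":0,"dz":0,"ax":0,"ay":0,"az":0,"gripper":1},{"dx":-0.04,"dy":0,"dz":0,"ax":0,"ay":0,"az":0,"gripper":1},{"dx":-0.04,"dy":0,"dz":0,"ax":0,"ay":0,"az":0,"gripper":1},{"dx":-0.04,"dy":0,"dz":0,"ax":0,"ay":0,"az":0,"gripper":1},{"dx":-0.04,"dy":0,"dz":0,"ax":0,"ay":0,"az":0,"gripper":1}])

```text
time: 17.47
position: [467.7, -148.7, 184.2]
tool_rot: [0.724, 0.69, 0.0, 0.0]
force: [1.2, 0.3, -0.4]
grip_width: 0.003
```

Emit:
apply_moves(targets=[{"dx":-0.03,"dy":0,"dz":0,"ax":0,"ay":0,"az":0,"gripper":1},{"dx":-0.02,"dy":0,"dz":0,"ax":0,"ay":0,"az":0,"gripper":1},{"dx":0,"dy":0,"dz":0,"ax":0,"ay":0,"az":0,"gripper":1},{"dx":0,"dy":0,"dz":0,"ax":0,"ay":0,"az":0,"gripper":1}])

```text
time: 17.8
position: [465.4, -197.8, 183.7]
tool_rot: [0.725, 0.688, 0.0, -0.0]
force: [-0.6, 0.4, -0.3]
grip_width: -0.003
```

```bash
python3 -c "
from h import *
st()
snap('side','s15');crop('s15',(200,170,330,270),6)
snap('top','t15');crop('t15',(160,110,350,260),4)
"
```

```text
t 17.8 pos [ 465.4 -197.8  183.7] scn [ -78.7 -244.3] F [-0.6  0.4 -0.3] w -0.003 j [ 0.62  0.33 -0.41  1.9   0.16  0.95  0.08]
```

View pics/s15c.png

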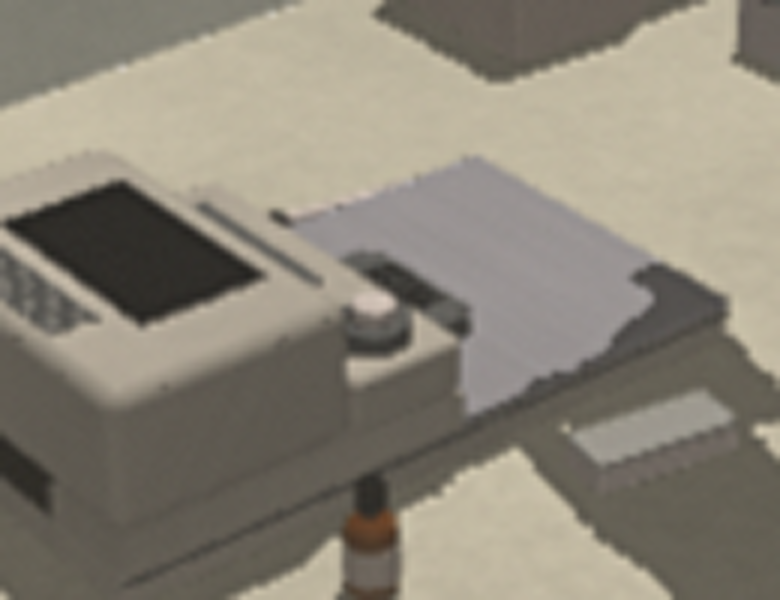

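View pics/t15c.png

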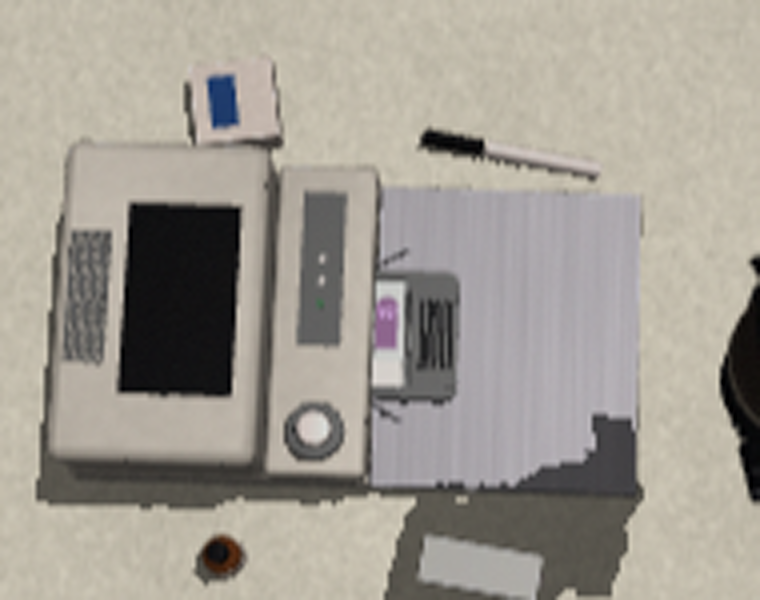

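```bash
python3 -c "
from h import *
g=lambda a,z:w2s(ray('t15',*((np.array(a)+.5)/4-.5+[160,110]),z)).round(1)
print(g((639,330),30),g((458,337),42),g((313,427),98),g((380,172),78),g((367,472),78))
# moved anything?
a=np.load('pics/t15.npz')['im'].astype(int);b=np.load('pics/top0.npz')['im'].astype(int)
"
```

```text
[   7.3 -188.4] [ -4.  -58.3] [-79.8  37.1] [105.4  -0.4] [-106.9    0.8]
```

```bash
python3 -c "
from h import *
env.job_done()"
```

```text
the job is handed in; nothing more can be done
```

I pushed the tray home in the slot, then pressed the start key to its bottom and let it come up, and handed the job in at about 18 s. No verdict was reported, so the checks below are my own measurements.

**How it went**
- I straightened the tray with two sideways pushes on its edge. In the second, the finger rode up onto the tray's edge with about 24 N on the wrist. I backed off at once, and the tray was still flat in the pictures.
- I then pushed the tail with two half-open fingers, down low, and steered it onto the centre line. The push took about 2 N until the force rose sharply to 13–18 N at the stop. I held it there for about 0.25 s.
- The key was pressed with shut fingers. Contact came at about z 98 mm and it bottomed at about 93.5 mm, with 30 N on the wrist.

**Last checks**
- **Tray depth:** the tail edge measures 130 mm from the shelf's front edge, which is what fully home should give. It looks flat and square.
- **Tray centring:** the top view put the tail about 4 mm off the centre line. The slot allows only about 2 mm either way, so I put the difference down to measurement error.
- **Scanner position:** my fitted frame read about 2–3 mm off along the lane (key and tail both), roughly within the calibration.
- **Start key:** it looks up again in the side picture.
- **Bystanders:** those near the scanner look unmoved in the final pictures. I did not do a numerical comparison, and I did not check the tube rack, stain bottle or cell counter in the final pictures.
- **Arm:** standing clear and touching nothing.

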